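Clamp a slotted block in a rack-and-pinion fixture with its spoked capstan

ROBOT

A 6-joint arm with a two-finger parallel gripper is mounted at the origin on the work surface. World frame = base frame: x ahead of the robot, y to its left, z up, the work surface at z = 0. Lengths are in m, angles in degrees, forces in N, time in s.
With the tool pointing down it reaches from about 0.275 to 0.825 m from the base axis. Payload 4.9 kg.
Tool frame: the origin (TCP) lies at the very end of the fingers, on their centre line; the grasp point (between the pads) lies 19 mm behind it; z points along the fingers, y is the direction in which the jaws open and shut (so a half turn about z gives the same grasp; the last joint's range is limited). The gripper opens to 85 mm and grips with 20 to 120 N. Pads are 22 mm wide; open, the fingers measure 114 mm over their backs; the gripper's body (76 mm by 85 mm) begins 54 mm behind the grasp point. The pads swing forward as they close: fully open they stand 13 mm farther back than shut.
Start: joints at [-79.71, 18.69, -11.035, 60.275, 0, 82.311], TCP at [0.17, -0.523, 0.193] pointing down, gripper open.
Joint ranges: [-152.03, 152.03], [-55.5, 102.48], [-74.3, 77.21], [-110.64, 120.58], [-84.22, 78.4], [-180, 180]. Speed limits (degrees/s): [147.25, 147.25, 180, 180, 180, 180].

INTERFACE

Orientations are given as a 3x3 rotation matrix whose columns are the frame's x, y, z axes.
In Python, from station import get_state, snapshot, camera_params, finish_job gives the robot as it stands. The module is installed in compiled form; this text tells all that it offers.
- The arm moves only by the tool drive_tool, never from a script. Its argument "moves" is text: rows parted by semicolons, each of 4 numbers parted by spaces: the shift along the tool's x, y, z normalised to -1 to 1, where 1 is 0.025 m, then the turn about the tool's z normalised to -1 to 1, where 1 is 0.12 rad. A call has 1 to 20 rows; each row shifts and turns the pose as measured when the row begins, along the tool's axes as they then stand; what a row does not reach is not made up. A row lasts 1/12 s, in which the tool goes at most 41.7 mm and 7.16 degrees, less where a joint would pass 70% of its speed; a pose out of reach is approached as far as the arm can. A call with a number of a shift or a turn outside -1 to 1 is refused whole. A call with a gripper value outside its range is refused whole. "jaw" is the closure, from 0 (fully open) to 1 (shut), set as the call begins (left out, the last holds). The fingers move at their own pace and stop on an object; the grip force is fixed at half the most. Time passes only in rows, so rows that do not move let the fingers close. It gives the time, the measured TCP pose, the force and the opening at its end, in the units of the state.
- get_state(): the state, without advancing time (a new reading comes with each control period).
- snapshot(name): name is "scene" or "top" or "wrist"; returns (picture, depth): 400x640x3 uint8, red, green, blue; 400x640 float32, m along the optical axis (not along the pixel's ray), 0 where there is no reading.
- camera_params(name): a dict with "fovy" (degrees; the focal length in pixels is half the picture's height over the tangent of half this angle, whatever the lens; pixels are square), "cx", "cy" (the principal point, pixels), "k1" (the pictures are not rectified: a ray, as slopes to the right and down, at radius r is drawn at 1 + k1 r^2 times it, then the intrinsics apply), "pose" (4x4, takes a point from camera to world coordinates). Camera axes: x right, y down, z forward; pixel columns grow to the right and rows downward; lengths in m; the calibration is good to about 2 mm. A picture is of the moment at which its call begins: read the wrist's pose just before it. camera_params takes no time and is no camera call; for the wrist camera it gives the pose at the moment of the call.
- finish_job(): hands the job in, once; it reports no verdict.
The state is a dict: "time_s": time; "joint_pos": joint angles; "qd": joint speeds; "joint_efforts": joint torques, N m; "tool_pos": TCP position; "tool_rot": TCP orientation; "force": force on the tool from outside, world axes, zero at the start; "torque": the same for the moment, N m; "opening": opening from 0.0 (shut) to 1.0 (fully open).
Only numpy, scipy, OpenCV 4.12 (cv2) and the standard library are available. Lean on these libraries where they do the work, as an engineer would, in place of code of your own. Each camera call takes 0.05 s, during which the arm holds its last target.

TASK

Lay the slotted aluminium block flat in the channel of the clamping fixture, slot lengthways between the sliding jaw and the fixed stop, and let go of it. Then turn the capstan clockwise (seen from above) by pushing one spoke after another until the jaw has slid the block home against the stop and nips it firmly; feel for it, and never lean on the capstan or the jaw with more than 25 N. Leave the other things on the bench where they are.

Things in the scene. Friction and masses are not known exactly. Their poses are not given: they have to be found in the camera images.
- fixture: Dark steel base 150 x 365 x 30 mm fixed on the bench, lying across in front of the robot. Origin on the bench below it; its y axis is the jaw's closing direction, z up. Base top (= channel floor) is 30 mm above the bench. Capstan's axis at x = 0, y = -130 mm. Channel 50 mm wide between two rails (12 mm wide, 8 mm high) from y = 25 to 143 mm.
- bed (a point): Point on the channel floor midway across, at y = 48 mm of the fixture, 38 mm ahead of the open jaw's face; good for the block's middle. Axes as the fixture's. Beyond it is the fixed stop, 70 x 25 mm, 43 mm high above the floor (bolt head 7 mm more), set by hand: its face is anywhere from y = 85 to 105 mm, not reported.
- jaw: Spring-backed plate, 60 mm wide, 43 mm high (top 75 mm above the bench), on a steel carriage with a rack bar (30 mm thick in all). Origin at the foot of its face, mid-width; the face looks to +y, at y = 10 mm of the fixture when open. The capstan moves it 10 mm per rad; it stays where it is left. Springs: 30 N/mm, solid after 3 mm. Needs over 40 N to push directly.
- capstan (a joint): Capstan's turn in rad: 0 at the start (jaw open), grows clockwise from above, at most 6.5. Takes 0.4 N m to keep turning (5.5 N on a spoke 75 mm out), stays where it is left. With the block between jaw and stop the push rises by 5 N per 10 mm, then steeply; at 11 to 15 N the block is firmly nipped, below 8 N not. The nip comes at 2.5 to 4.5 rad, by the stop's setting.
- hub (a point): Centre of the capstan on its vertical axis, at the height of the spokes (95 mm above the bench). Low hub 76 mm across from 79 to 108 mm high (its cap to 111); below it a 68 mm round housing up to 77 mm high.
- spoke_ball (a point): Centre of the black ball (22 mm) at the end of one of the four alike level spokes (12 mm round bars, 90 degrees apart, ball centres 98 mm from the axis, 95 mm above the bench). It turns with the capstan; the spokes start at any angle. Free bar between hub and ball: 38 to 87 mm from the axis.
- block_mid (a point): Middle, 27.5 mm above the underside, of the loose workpiece: aluminium block 40 (x) x 50 (y) x 55 mm high (z), 0.3 to 0.6 kg, a 12 mm wide, 10 mm deep slot along y in its top. Grip across x, above rail height. It stands left or right of the fixture, a round bar stub of like height on the other side. Either way round is right in the channel.
- block: The same workpiece; origin at the centre of its underside, axes as block_mid.
- stub: Bystander: round steel bar stub, 44 mm diameter, 55 mm high, standing; origin under its centre.
- vblock: Bystander: dark steel V-type block 50 x 60 x 40 mm; origin under its centre.
- collar: Bystander: steel collar ring 56 mm diameter, 20 mm high; origin under its centre. It lies near the capstan's right end.
- guard (a point): Middle of the underside, 119 mm above the bench, of a clear plastic chip guard (160 x 85 x 4 mm, y from -90 to -5 mm of the fixture, on two 10 mm posts at x = +-66, y = -12 mm) that roofs the part of the capstan next to the jaw: spokes pass under it, a gripper does not. Axes as the fixture's.
Things that resemble listed ones, but are neither listed nor needed, are in the scene too. What is shaped like the block but brown, turquoise or yellow is not meant.

How it is judged (in metres and radians):
On the way, in this order (a step that is already met when the one before it is completed fails the run):
1. the block lies flat in the channel between jaw and stop, let go (x of block_mid in the frame of fixture between -0.012 and 0.012 m and z of block_mid in the frame of fixture between 0.053 and 0.062 m and angle between the y axis of block_mid and the y axis of fixture, either way round below 0.15 rad and angle between block_mid's own z axis and vertical below 0.06 rad and contact force between block and the fingers below 0.1 N and y of block_mid in the frame of fixture between 0.033 and 0.082 m), for 0.2 s.
2. the jaw nips the block (over 18 N) (contact force between jaw and block above 18 N), for 0.2 s.
At the end, for the whole second after the job is handed in: The block lies flat in the channel (within 12 mm of its middle line, lengthways within 0.15 rad, upright), 50 to 85 mm along the fixture's y, nipped between jaw and stop with over 18 N, at rest and not held by the gripper (x of block_mid in the frame of fixture between -0.012 and 0.012 m and z of block_mid in the frame of fixture between 0.053 and 0.062 m and angle between the y axis of block_mid and the y axis of fixture, either way round below 0.15 rad and angle between block_mid's own z axis and vertical below 0.06 rad and contact force between block and the fingers below 0.1 N and y of block_mid in the frame of fixture between 0.05 and 0.085 m and contact force between jaw and block above 18 N and velocity of joint capstan below 0.05 rad/s and linear speed of block below 0.01 m/s); the robot touches nothing.
It fails at once if capstan or jaw pushed by the robot with more than 25 N (contact force between any of capstan, jaw and the fingers above 25 N or contact force between any of capstan, jaw and the arm above 25 N).
It fails at once if another thing on the bench shifted by more than 30 mm (distance of any of stub, vblock, wrench, hammer, chipbrush, oiler, collar from where it was at the start of the episode above 0.03 m).
It also fails if it takes over 67 s, if anything falls off the work surface, if the arm or the gripper's body presses on something with over 40 N, if the wrist force passes 120 N, or if a joint passes its speed limit or range.

## Working session

There is one attempt and no reset: what is moved stays moved. The work goes in short steps, Python scripts to look and compute and a tool call to move; the robot and the scene stay as the last step left them, time stands still between calls to the robot, and variables do not carry over. Pictures are saved under pics/ and viewed, and the job is handed in when it is done.

Besides the shell and the picture viewer there is one more tool, called after ">>>" as a command line: name --argument value ..., lists and objects as JSON in quotes. drive_tool: Moves the arm, as the interface text tells. Scaled input: -1 to 1 covers 0.025 m each way for a shift and 0.12 rad each way for a turn. Its arguments: {"type":"object","properties":{"moves":{"type":"string"},"jaw":{"type":"number"}},"required":["moves"]}

```bash
ls; mkdir -p pics; python3 - <<'E'
from station import *
import cv2, numpy as np
s=get_state()
print(s)
for n in ("scene","top"):
    p,d=snapshot(n); c=camera_params(n); print(n,c)
    cv2.imwrite(f"pics/{n}0.png",p[:,:,::-1]); np.savez(f"{n}0.npz",p=p,d=d,**{k:v for k,v in c.items()})
E
```

```text
pics
{'time_s': 0.0, 'joint_pos': array([-7.97091022e+01,  1.87311335e+01, -1.10906429e+01,  6.02767406e+01,
       -2.09443305e-03,  8.23099204e+01]), 'qd': array([-0.08072711,  0.03857301, -0.05946756, -0.01344343, -0.05365082,
       -0.04257347]), 'joint_efforts': array([ 3.81795253e-03, -4.43399477e+01,  2.62440509e+01,  1.53550878e-02,
        1.67887870e-04, -1.07345000e-07]), 'tool_pos': array([ 0.16965852, -0.52249607,  0.19242088]), 'tool_rot': array([[ 9.51159083e-01,  3.08700957e-01, -3.43138680e-04],
       [ 3.08701087e-01, -9.51157610e-01,  1.68525550e-03],
       [ 1.93861021e-04, -1.70887336e-03, -9.99998521e-01]]), 'force': array([-0.77597425, -0.07240148,  0.37594268]), 'torque': array([ 0.02529144, -0.00589335,  0.00391681]), 'opening': 1.0003845122119408}
scene {'fovy': 56.31854252615002, 'cx': 320.35221417950436, 'cy': 201.25194848250848, 'k1': -0.0300469754656351, 'pose': array([[ 0.63803316,  0.60261213, -0.47934571,  1.01926183],
       [ 0.76993648, -0.49074306,  0.40788365, -0.44989436],
       [ 0.01056005, -0.62930904, -0.77708341,  0.81468282],
       [ 0.        ,  0.        ,  0.        ,  1.        ]])}
top {'fovy': 46.08773546172777, 'cx': 319.733158335696, 'cy': 199.28988044659482, 'k1': -0.12169127580642573, 'pose': array([[-0.02689982, -0.99146857,  0.12754008,  0.39903292],
       [-0.99931855,  0.02989739,  0.02164673, -0.10147887],
       [-0.02527517, -0.12687088, -0.99159717,  1.48328405],
       [ 0.        ,  0.        ,  0.        ,  1.        ]])}
```

View pics/scene0.png

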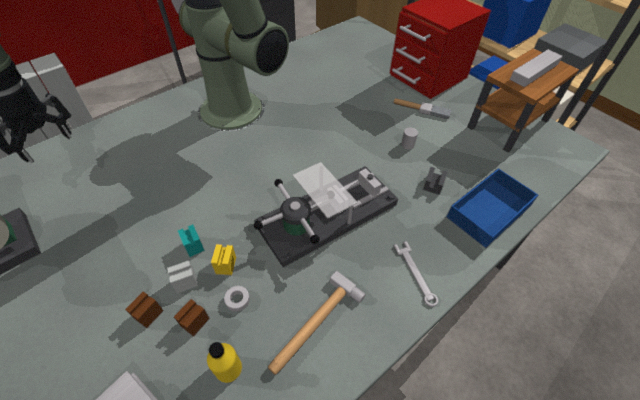

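View pics/top0.png

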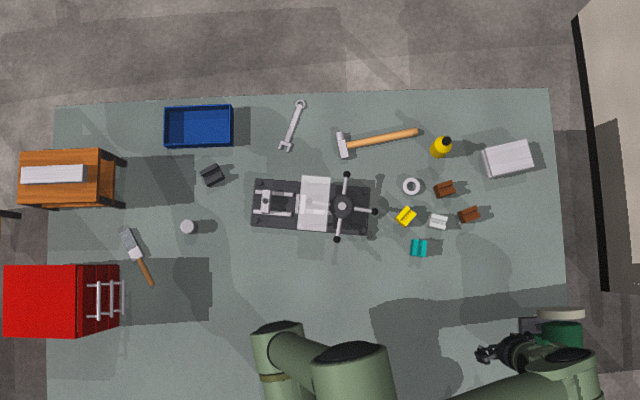

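```bash
python3 - <<'E'
import cv2
p=cv2.imread("pics/top0.png")
cv2.imwrite("pics/top0c.png",cv2.resize(p[100:320,180:470],None,fx=2.7,fy=2.7,interpolation=cv2.INTER_CUBIC))
E
```

```text
(no output)
```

View pics/top0c.png

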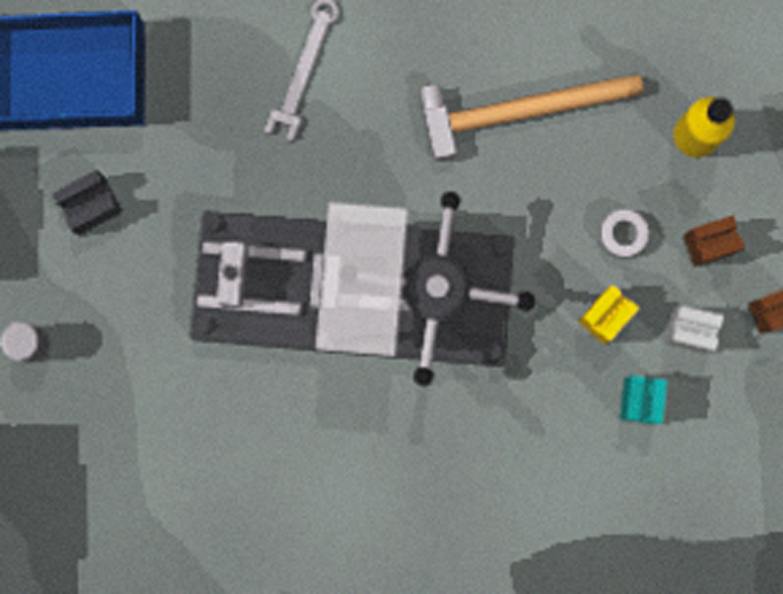

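The top view shows the fixture at its centre, with its +y to the left. The aluminium block is at about px (438,221), with yellow, turquoise and brown decoys around it. The stub is at (187,227) and the collar at (411,186).

```bash
cat > h.py <<'E'
import numpy as np, cv2
from station import *
def rays(c,uv):
    f=200/np.tan(np.radians(c['fovy'])/2)
    uv=np.atleast_2d(np.array(uv,float))
    x=(uv-[c['cx'],c['cy']])/f
    u=x.copy()
    for _ in range(20):
        r2=(u**2).sum(1,keepdims=True); u=x/(1+c['k1']*r2)
    return np.c_[u,np.ones(len(u))]
def onz(c,uv,z):
    T=np.array(c['pose']); d=rays(c,uv)@T[:3,:3].T; o=T[:3,3]
    return o+d*((np.array(z)-o[2])/d[:,2])[:,None]
def cloud(c,d):
    v,u=np.mgrid[0:400,0:640]
    r=rays(c,np.c_[u.ravel(),v.ravel()])*d.reshape(-1,1)
    T=np.array(c['pose']); return (r@T[:3,:3].T+T[:3,3]).reshape(400,640,3)
def proj(c,P):
    T=np.array(c['pose']); q=(np.atleast_2d(P)-T[:3,3])@T[:3,:3]
    x=q[:,:2]/q[:,2:]; x=x*(1+c['k1']*(x**2).sum(1,keepdims=True))
    f=200/np.tan(np.radians(c['fovy'])/2)
    return x*f+[c['cx'],c['cy']]
def load(n):
    z=np.load(n+'.npz'); return z['p'],z['d'],{k:z[k] for k in ('fovy','cx','cy','k1','pose')}
E
python3 - <<'E'
from h import *
p,d,c=load('top0'); C=cloud(c,d)
def cr(x,y): return (x/2.7+180-.3,y/2.7+100-.3)
print("table z",C[290,240],C[300,200])
balls=[(451,200),(527,301),(423,376)]
B=onz(c,[cr(*b) for b in balls],0.1); print("balls",B)
print("hub",onz(c,[cr(437,286)],.111), "mid of opposed", (B[0]+B[2])/2)
# base corners top z=.03
cn=[(204,211),(515,235),(505,366),(193,340)]
K=onz(c,[cr(*k) for k in cn],.03);print(K, "mean",K.mean(0)); print(np.linalg.norm(K[0]-K[1]),np.linalg.norm(K[0]-K[3]))
# block
w=C[205:238,420:455]; col=p[205:238,420:455].astype(int)
m=(w[...,2]>.035)&(col.min(-1)>100)
q=w[m]; print(m.sum(),np.median(q,0))
mm=np.zeros((400,640),np.uint8); mm[205:238,420:455]=m
print("\n".join("".join('#' if a else '.' for a in r) for r in m))
print(cv2.minAreaRect(np.float32(q[q[:,2]>.045][:,:2])))
E
```

```text
table z [0.31023077 0.18857144 0.00330288] [0.280724   0.31722331 0.00185358]
balls [[ 0.65129599 -0.15396217  0.1       ]
 [ 0.53664093 -0.23321741  0.1       ]
 [ 0.4581161  -0.11694678  0.1       ]]
hub [[ 0.55486021 -0.13506269  0.111     ]] mid of opposed [ 0.55470605 -0.13545448  0.1       ]
[[ 0.66025663  0.13179059  0.03      ]
 [ 0.62069942 -0.22920536  0.03      ]
 [ 0.46976204 -0.21173578  0.03      ]
 [ 0.5097005   0.14603327  0.03      ]] mean [ 0.56510465 -0.04077932  0.03      ]
0.3631567872098425 0.15122831466327147
240 [ 0.5043141  -0.42719618  0.053116  ]
...................................
...................................
...................................
...................................
...................................
...................................
...................................
...................................
...................................
..........######...................
..........##########...............
..........##############...........
.........###################.......
.........###################.......
.........##################........
.........##################........
.........##################........
........##################.........
........##################.........
........##################.........
........#################..........
.........#################.........
#...........##############.........
.................#########.........
.....................####..........
.......................#...........
...................................
...................................
.........#.........................
...................................
...................................
...................................
...................................
((0.46842053532600403, -0.2772509455680847), (0.0546325147151947, 0.37397485971450806), 13.230741500854492)
```

```bash
python3 - <<'E'
import cv2
p=cv2.imread("pics/scene0.png")
cv2.imwrite("pics/scene0c.png",cv2.resize(p[150:320,120:410],None,fx=2.7,fy=2.7,interpolation=cv2.INTER_CUBIC))
E
```

```text
(no output)
```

View pics/scene0c.png

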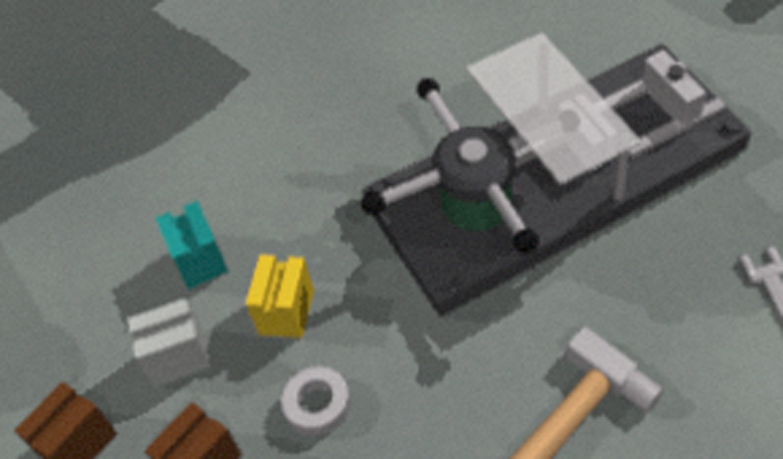

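>>> drive_tool --moves "0 0 -0.5 -1;0 0 -0.5 -1;0 0 -0.5 -1;0 0 -0.5 -1;0 0 0 -1;0 0 0 -1;0 0 0 -1;0 0 0 -1;0 0 0 -0.8"

```text
time_s: 0.85
tool_pos: [0.169, -0.5191, 0.2404]
tool_rot: [[0.157, 0.988, -0.002], [0.988, -0.157, 0.012], [0.011, -0.004, -1.0]]
force: [0.0, -1.1, 0.3]
opening: 0.999
```

```bash
cat >> h.py <<'E'
def plan(x,y,z=None,slot=None):
    """shift in tool axes (m) and turn (units) to reach; slot=desired angle (deg) of tool x axis"""
    s=get_state(); R=np.array(s['tool_rot']); t=np.array(s['tool_pos'])
    g=np.array([x,y,t[2] if z is None else z])-t
    a=np.degrees(np.arctan2(R[1,0],R[0,0]))
    l=R.T@g; print('t',round(s['time_s'],2),'pos',t.round(4),'xang',round(a,2),'force',np.array(s['force']).round(1),'open',round(s['opening'],3),'units',(l/.025).round(2))
    if slot is not None: 
        dd=(slot-a+180)%360-180
        print('turn units (tool z)',round(-np.radians(dd)/.12,2))
E
python3 -c "
from h import *
plan(.49,-.43,.24,slot=79)"
```

```text
t 0.85 pos [ 0.169  -0.5191  0.2404] xang 80.99 force [ 0.  -1.1  0.3] open 0.999 units [ 5.53 12.12  0.03]
turn units (tool z) 0.29
```

>>> drive_tool --moves "0.5 1 0 0;0.5 1 0 0;0.5 1 0 0;0.5 1 0 0;0.5 1 0 0;0.5 1 0 0;0.5 1 0 0;0.5 1 0 0;0.5 1 0 0;0.5 1 0 0;0.5 1 0 0;0 0.5 0 0;0 0 0 0;0 0 0 0"

```text
time_s: 2.02
tool_pos: [0.4855, -0.4199, 0.2321]
tool_rot: [[0.156, 0.988, -0.01], [0.987, -0.156, 0.023], [0.021, -0.014, -1.0]]
force: [-0.5, 0.1, 0.1]
opening: 1.001
```

```bash
python3 - <<'E'
from h import *
plan(.49,-.43,.24,slot=79)
c=camera_params('wrist'); p,d=snapshot('wrist'); np.savez('w1.npz',p=p,d=d,**c)
cv2.imwrite('pics/w1.png',p[:,:,::-1]); print(c)
E
```

```text
t 2.02 pos [ 0.4855 -0.4199  0.2321] xang 81.0 force [-0.5  0.1  0.1] open 1.001 units [-0.36  0.24 -0.33]
turn units (tool z) 0.29
{'fovy': 67.23703453646301, 'cx': 318.1007987413393, 'cy': 201.9986349467477, 'k1': -0.03415923286500367, 'pose': array([[ 0.98784645, -0.14419225, -0.05803428,  0.49978052],
       [-0.15491953, -0.94370081, -0.29228193, -0.34384493],
       [-0.01262221,  0.29772031, -0.95456969,  0.41424641],
       [ 0.        ,  0.        ,  0.        ,  1.        ]])}
```

View pics/w1.png

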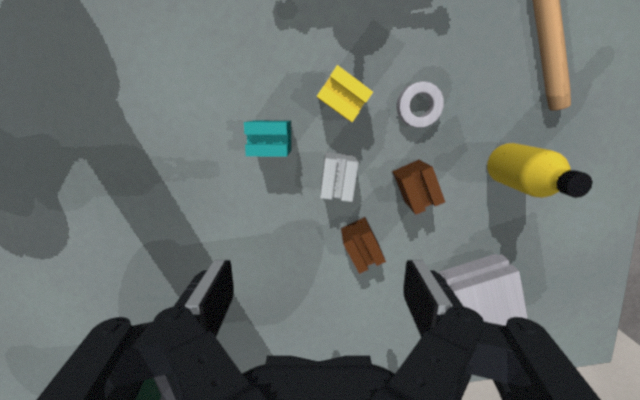

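```bash
python3 - <<'E'
from h import *
p=cv2.imread("pics/w1.png")
cv2.imwrite("pics/w1c.png",cv2.resize(p[140:280,280:440],None,fx=5,fy=4.2 if 0 else 4.25,interpolation=cv2.INTER_CUBIC)[:595])
p,d,c=load('w1'); C=cloud(c,d)
print(C[180,330],C[180,352],C[180,300],C[245,362])
E
```

```text
[ 0.4966876  -0.42828777  0.05463768] [ 0.52326964 -0.43231119  0.05486846] [ 4.54395399e-01 -4.34628180e-01  2.31497465e-04] [ 0.52629706 -0.52549523  0.04539231]
```

View pics/w1c.png

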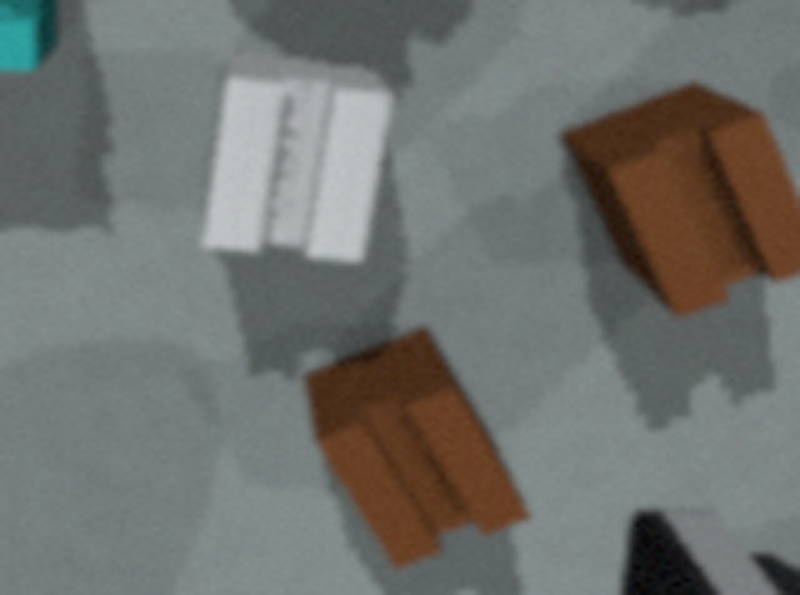

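The block's top face has crop corners at (226,78), (392,92), (362,262) and (204,247). Its slot runs nearly vertically in the image.

```bash
python3 - <<'E'
from h import *
p,d,c=load('w1')
uv=[(x/5+280-.4,y/4.25+140-.4) for x,y in [(226,78),(392,92),(362,262),(204,247)]]
K=onz(c,uv,.055); print(K); m=K.mean(0); print(m)
print([np.linalg.norm(K[i]-K[(i+1)%4]) for i in range(4)])
a=(K[0]+K[1]-K[2]-K[3]); ang=np.degrees(np.arctan2(a[1],a[0])); b=(K[1]+K[2]-K[0]-K[3]);print(ang,np.degrees(np.arctan2(b[1],b[0])))
T,D,ct=load('top0'); uvt=[(x/2.7+179.7,y/2.7+99.7) for x,y in [(678,306),(723,313),(719,349),(674,340)]]
Kt=onz(ct,uvt,.055);print(Kt,Kt.mean(0))
plan(m[0],m[1],.12,slot=ang)
E
```

```text
[[ 0.49442342 -0.40049538  0.055     ]
 [ 0.53319928 -0.41047754  0.055     ]
 [ 0.51994319 -0.45926677  0.055     ]
 [ 0.48163591 -0.44875838  0.055     ]]
[ 0.50730045 -0.42974952  0.055     ]
[np.float64(0.04004011578794469), np.float64(0.0505580183625214), np.float64(0.039722470765091396), np.float64(0.04992831740190205)]
74.9787747302178 -14.886334130950065
[[ 0.53019381 -0.40846966  0.055     ]
 [ 0.52063295 -0.45943798  0.055     ]
 [ 0.48003882 -0.45250197  0.055     ]
 [ 0.49185334 -0.40182744  0.055     ]] [ 0.50567973 -0.43055926  0.055     ]
t 2.07 pos [ 0.4851 -0.42    0.232 ] xang 80.96 force [-0.4  0.8 -0.2] open 0.997 units [-0.34  1.    4.46]
turn units (tool z) 0.87
```

>>> drive_tool --moves "0 0.3 0.5 0.3;0 0.3 0.5 0.3;0 0.3 0.6 0.27;-0.2 0.1 0.7 0;-0.2 0 0.8 0;0 0 0.8 0;0 0 0.5 0;0 0 0 0;0 0 0 0"

```text
time_s: 2.82
tool_pos: [0.495, -0.4373, 0.1191]
tool_rot: [[0.278, 0.961, -0.013], [0.961, -0.277, 0.022], [0.018, -0.018, -1.0]]
force: [-0.2, -0.1, -1.1]
opening: 0.996
```

```bash
python3 - <<'E'
from h import *
plan(.5068,-.430,.023,slot=75); print(np.array(get_state()['tool_rot']).round(4))
E
```

```text
t 2.82 pos [ 0.495  -0.4373  0.1191] xang 73.88 force [-0.2 -0.1 -1.1] open 0.996 units [0.34 0.44 3.85]
turn units (tool z) -0.16
[[ 0.2776  0.9606 -0.0126]
 [ 0.9605 -0.2773  0.0223]
 [ 0.018  -0.0183 -0.9997]]
```

>>> drive_tool --moves "0.2 0.3 0 -0.1;0.2 0.3 0 -0.1;0.1 0.1 0 0;0 0 0 0"

```text
time_s: 3.15
tool_pos: [0.5167, -0.4315, 0.123]
tool_rot: [[0.255, 0.967, -0.009], [0.967, -0.254, 0.019], [0.016, -0.014, -1.0]]
force: [-0.3, 0.1, -0.1]
opening: 0.996
```

```bash
python3 - <<'E'
from h import *
plan(.5068,-.430,.023,slot=75)
E
```

```text
t 3.15 pos [ 0.5167 -0.4315  0.123 ] xang 75.25 force [-0.3  0.1 -0.1] open 0.996 units [-0.11 -0.34  4.01]
turn units (tool z) 0.04
```

>>> drive_tool --moves "0 -0.2 0.3 0;0 -0.1 0.5 0;0 0 0.5 0;0 0 0.3 0;0 0 0 0"

```text
time_s: 3.57
tool_pos: [0.5109, -0.429, 0.0838]
tool_rot: [[0.252, 0.968, -0.006], [0.968, -0.251, 0.014], [0.012, -0.009, -1.0]]
force: [-1.2, 0.4, -0.3]
opening: 0.997
```

```bash
python3 - <<'E'
from h import *
plan(.5068,-.430,.023,slot=75)
E
```

```text
t 3.57 pos [ 0.5109 -0.429   0.0838] xang 75.43 force [-1.2  0.4 -0.3] open 0.997 units [-0.11 -0.13  2.43]
turn units (tool z) 0.06
```

>>> drive_tool --moves "0 -0.1 0.5 0;0 -0.1 0.6 0;0 0 0.6 0;0 0 0.6 0;0 0 0.3 0;0 0 0 0"

```text
time_s: 4.07
tool_pos: [0.5063, -0.4279, 0.0191]
tool_rot: [[0.251, 0.968, -0.003], [0.968, -0.251, 0.011], [0.01, -0.006, -1.0]]
force: [-0.2, -0.1, 0.2]
opening: 1.002
```

```bash
python3 - <<'E'
from h import *
plan(.5068,-.430,.023,slot=75)
E
```

```text
t 4.07 pos [ 0.5063 -0.4279  0.0191] xang 75.45 force [-0.2 -0.1  0.2] open 1.002 units [-0.07  0.04 -0.16]
turn units (tool z) 0.07
```

>>> drive_tool --moves "0 0 0 0;0 0 0 0;0 0 0 0;0 0 0 0;0 0 0 0;0 0 0 0;0 0 0 0;0 0 0 0" --jaw 1

```text
time_s: 4.73
tool_pos: [0.5085, -0.4303, 0.024]
tool_rot: [[0.251, 0.968, 0.001], [0.968, -0.251, 0.006], [0.006, -0.0, -1.0]]
force: [-0.4, -0.4, -0.1]
opening: 0.001
```

```bash
python3 - <<'E'
from h import *
print(get_state()['opening'])
for n in('wrist','scene'):
    c=camera_params(n);p,d=snapshot(n); np.savez(n+'2.npz',p=p,d=d,**c)
    cv2.imwrite(f'pics/{n}2.png',p[:,:,::-1])
p=cv2.imread("pics/scene2.png")
cv2.imwrite("pics/scene2c.png",cv2.resize(p[170:330,80:300],None,fx=3.5,fy=3.5,interpolation=cv2.INTER_CUBIC))
E
```

```text
0.0010648278921218872
```

View pics/wrist2.png

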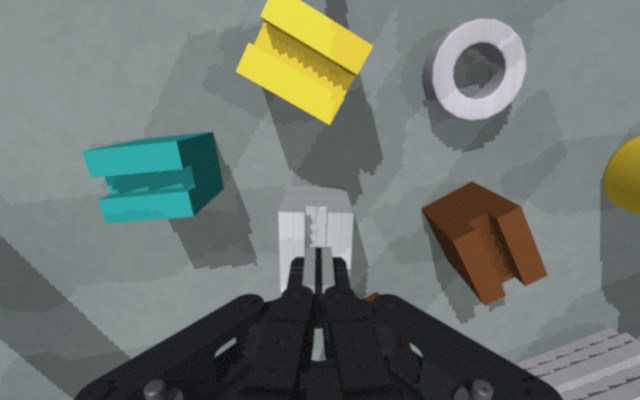

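View pics/scene2c.png

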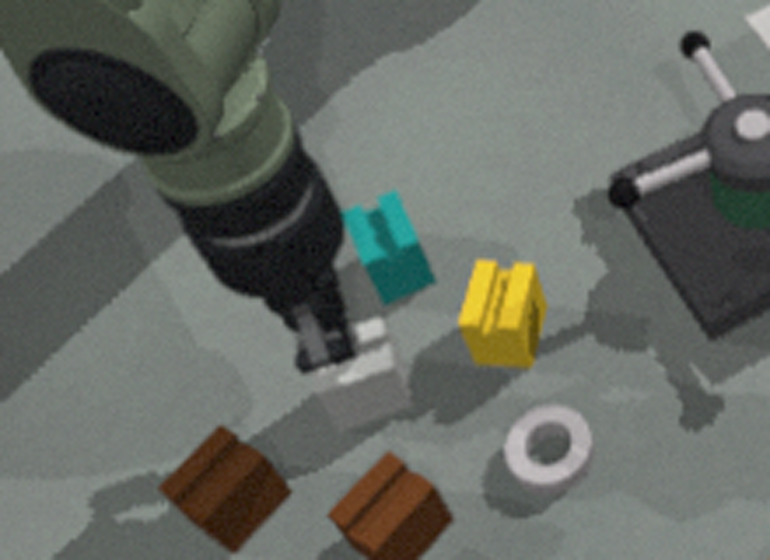

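```bash
python3 - <<'E'
from h import *
s=get_state();print(s['tool_pos'],s['force'])
p,d,c=load('wrist2');C=cloud(c,d)
print('tcp px',proj(c,s['tool_pos']))
for v in range(240,330,8): print(v,C[v,318].round(3),C[v,286].round(3), C[v,345].round(3))
print('top',C[225,292],C[225,342])
P,D,cs=load('scene2');CS=cloud(cs,D)
print('tcp px scene',proj(cs,s['tool_pos']))
pr=proj(cs,s['tool_pos'])[0]; print((pr-[80,170])*3.5)
for x,y in [(330,355),(315,350),(375,355),(372,330),(340,350)]:
    print(x,y,CS[int(170+y/3.5),int(80+x/3.5)].round(3))
E
```

```text
[ 0.50846121 -0.430266    0.02386015] [ 0.17369757  0.00124933 -0.5001627 ]
tcp px [[317.82602172 231.81503877]]
240 [ 0.51  -0.427  0.044] [ 0.494 -0.417  0.055] [ 0.525 -0.425  0.055]
248 [ 0.511 -0.42   0.068] [ 0.492 -0.422  0.055] [ 0.524 -0.43   0.055]
256 [ 0.511 -0.42   0.076] [ 0.491 -0.427  0.054] [ 0.523 -0.435  0.055]
264 [ 0.511 -0.421  0.083] [ 0.489 -0.432  0.054] [ 0.523 -0.428  0.076]
272 [ 0.511 -0.421  0.089] [ 0.488 -0.437  0.054] [ 0.522 -0.428  0.082]
280 [ 0.511 -0.42   0.097] [ 0.486 -0.442  0.055] [ 0.522 -0.427  0.091]
288 [ 0.511 -0.422  0.099] [ 0.499 -0.417  0.103] [ 0.522 -0.421  0.105]
296 [ 0.51  -0.426  0.099] [ 0.5   -0.417  0.109] [ 0.521 -0.423  0.108]
304 [ 0.509 -0.429  0.1  ] [ 0.5   -0.416  0.114] [ 0.521 -0.422  0.113]
312 [ 0.507 -0.434  0.098] [ 0.5   -0.418  0.117] [ 0.52  -0.422  0.118]
320 [ 0.507 -0.438  0.099] [ 0.503 -0.413  0.127] [ 0.521 -0.418  0.126]
328 [ 0.505 -0.442  0.099] [ 0.503 -0.413  0.13 ] [ 0.52  -0.418  0.13 ]
top [ 0.49934839 -0.40978706  0.05454411] [ 0.52549687 -0.41663287  0.0543235 ]
tcp px scene [[183.61487989 278.46872988]]
[362.65207961 379.64055457]
330 355 [ 0.566 -0.441  0.154]
315 350 [ 0.562 -0.446  0.159]
375 355 [ 0.516 -0.416  0.055]
372 330 [ 0.5   -0.41   0.057]
340 350 [ 0.568 -0.435  0.155]
```

```bash
python3 - <<'E'
from h import *
for n,t,R in (('w1',[0.4851,-0.42,0.232],None),('wrist2',[0.50846121,-0.430266,0.02386015],None)):
    p,d,c=load(n);C=cloud(c,d);T=c['pose']
    print(n,'tcp in cam',(T[:3,:3].T@(np.array(t)-T[:3,3])).round(4), proj(c,t))
p,d,c=load('w1');C=cloud(c,d)
for uv in [(229,266),(226,275),(409,266),(412,275),(214,290),(218,310)]:
    q=C[uv[1],uv[0]]; print(uv,q.round(3),d[uv[1],uv[0]].round(3))
p,d,c=load('wrist2');
print(d[236:330:6,318].round(3))
im=cv2.imread('pics/wrist2.png')[170:330,220:420]
cv2.imwrite('pics/w2c.png',cv2.resize(im,None,fx=3.7,fy=3.7,interpolation=cv2.INTER_CUBIC))
print(get_state())
E
```

```text
w1 tcp in cam [-0.0004  0.0197  0.1971] [[317.48459607 232.09742848]]
wrist2 tcp in cam [-0.0002  0.0195  0.1971] [[317.82602811 231.81503741]]
(229, 266) [ 0.445 -0.408  0.287] 0.143
(226, 275) [ 0.445 -0.41   0.292] 0.139
(409, 266) [ 0.529 -0.42   0.288] 0.141
(412, 275) [ 0.529 -0.422  0.293] 0.137
(214, 290) [ 0.445 -0.408  0.308] 0.123
(218, 310) [ 0.443 -0.419  0.306] 0.128
[0.175 0.176 0.152 0.146 0.142 0.135 0.132 0.126 0.122 0.122 0.124 0.125
 0.126 0.126 0.128 0.128]
{'time_s': 4.8333, 'joint_pos': array([-46.73644903,  39.01858608,  -3.66058451,  47.54383871,
         0.29862321,  57.80369765]), 'qd': array([ 0.02360891,  0.06190855, -0.16553651,  0.13801253, -0.04494717,
       -0.00071796]), 'joint_efforts': array([ 4.40150456e-03, -5.89742482e+01,  2.34699619e+01,  4.02279943e-02,
        1.69995945e-02, -4.21473476e-05]), 'tool_pos': array([ 0.50846121, -0.430266  ,  0.02386015]), 'tool_rot': array([[ 2.51064477e-01,  9.67969708e-01,  1.12784870e-03],
       [ 9.67948646e-01, -2.51066479e-01,  6.40634963e-03],
       [ 6.48431738e-03, -5.16707198e-04, -9.99978843e-01]]), 'force': array([ 0.17369757,  0.00124933, -0.5001627 ]), 'torque': array([ 0.05739389, -0.04908322,  0.01921179]), 'opening': -2.8523512312128102e-05}
```

View pics/w2c.png

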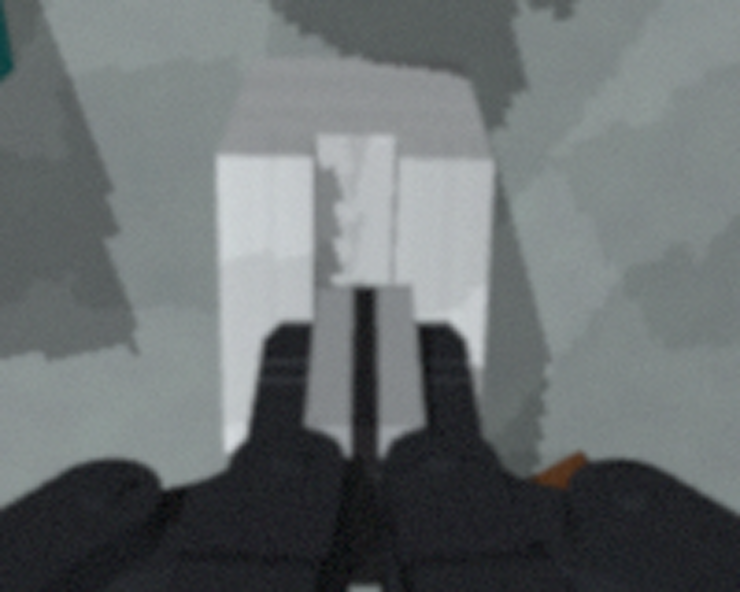

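The fingers shut above the block without gripping it. The wrist depth puts the real fingertips about 41 mm above the reported TCP, and the open pads in the first wrist picture show the same offset. I'll allow for it, open, and descend with a check on the way.

>>> drive_tool --moves "0 0 -0.3 0;0 0 0 0;0 0 0 0;0 0 0 0;0 0 0 0;0 0 0 0;0 0 0 0;0 0 0 0" --jaw 0

```text
time_s: 5.5
tool_pos: [0.5083, -0.4302, 0.0321]
tool_rot: [[0.251, 0.968, 0.001], [0.968, -0.251, 0.007], [0.007, -0.001, -1.0]]
force: [-1.2, 0.1, -0.2]
opening: 1.001
```

```bash
python3 - <<'E'
from h import *
plan(.507,-.430,-.027,slot=75)
c=camera_params('wrist');p,d=snapshot('wrist'); np.savez('w3.npz',p=p,d=d,**c)
cv2.imwrite('pics/w3.png',p[:,:,::-1])
E
```

```text
t 5.5 pos [ 0.5083 -0.4302  0.0321] xang 75.46 force [-1.2  0.1 -0.2] open 1.001 units [-0.02 -0.05  2.37]
turn units (tool z) 0.07
```

View pics/w3.png

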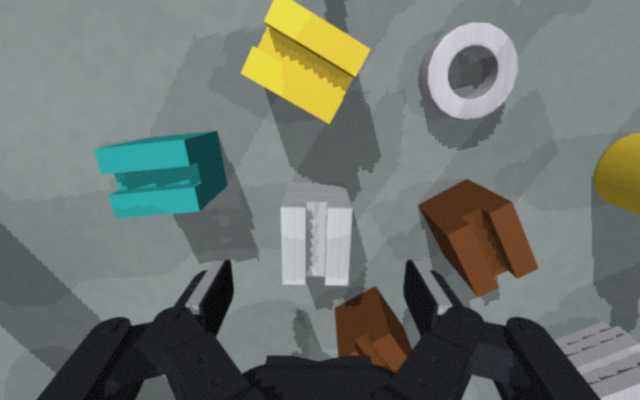

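>>> drive_tool --moves "0 0 0.4 0;0 0 0.5 0;0 0 0.5 0;0 0 0.4 0;0 0 0.2 0;0 0 0 0"

```text
time_s: 6.05
tool_pos: [0.5077, -0.4291, -0.0243]
tool_rot: [[0.251, 0.968, -0.0], [0.968, -0.251, 0.008], [0.007, -0.002, -1.0]]
force: [-0.3, 0.6, -0.5]
opening: 0.997
```

```bash
python3 - <<'E'
from h import *
plan(.507,-.430,-.027,slot=75)
c=camera_params('wrist');p,d=snapshot('wrist'); np.savez('w4.npz',p=p,d=d,**c)
cv2.imwrite('pics/w4.png',p[:,:,::-1])
E
```

```text
t 6.05 pos [ 0.5077 -0.4291 -0.0243] xang 75.46 force [-0.3  0.6 -0.5] open 0.997 units [-0.04 -0.02  0.11]
turn units (tool z) 0.07
```

View pics/w4.png

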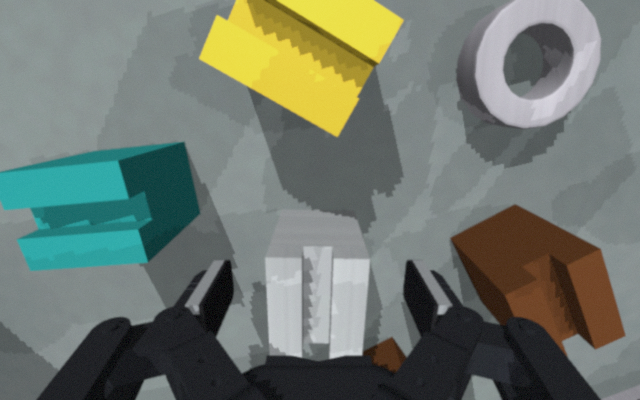

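>>> drive_tool --moves "0 0 0 0;0 0 0 0;0 0 0 0;0 0 0 0;0 0 0 0;0 0 0 0;0 0 0 0" --jaw 1

```text
time_s: 6.68
tool_pos: [0.5078, -0.4295, -0.0229]
tool_rot: [[0.251, 0.968, 0.0], [0.968, -0.251, 0.007], [0.007, -0.002, -1.0]]
force: [-0.5, 0.3, -2.3]
opening: 0.464
```

```bash
python3 - <<'E'
from h import *
plan(.507,-.430,.10,slot=75)
c=camera_params('wrist');p,d=snapshot('wrist'); np.savez('w5.npz',p=p,d=d,**c)
cv2.imwrite('pics/w5.png',p[:,:,::-1])
E
```

```text
t 6.68 pos [ 0.5078 -0.4295 -0.0229] xang 75.45 force [-0.5  0.3 -2.3] open 0.464 units [ 0.01 -0.04 -4.92]
turn units (tool z) 0.07
```

View pics/w5.png

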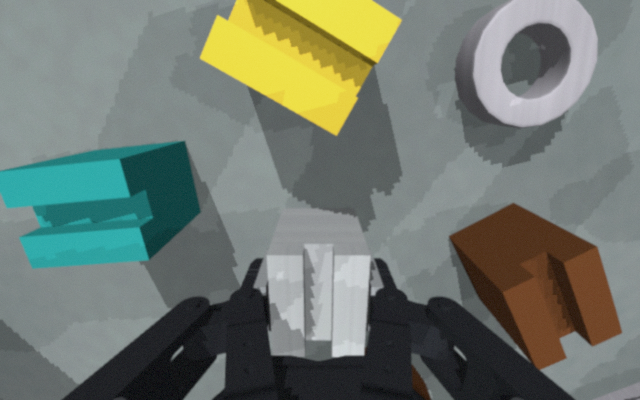

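>>> drive_tool --moves "0 0 -0.4 0;0 0 -0.8 0;0 0 -1 0;0 0 -1 0;0 0 -1 0;0 0 -1 0;0 0 -1 0;0 0 -0.7 0;0 0 -0.4 0;0 0 0 0"

```text
time_s: 7.57
tool_pos: [0.5044, -0.4268, 0.1684]
tool_rot: [[0.251, 0.968, -0.007], [0.968, -0.251, 0.015], [0.013, -0.011, -1.0]]
force: [-0.8, -0.3, -3.6]
opening: 0.457
```

```bash
python3 - <<'E'
from h import *
plan(.562,-.07,.16,slot=83.7)
E
```

```text
t 7.57 pos [ 0.5044 -0.4268  0.1684] xang 75.46 force [-0.8 -0.3 -3.6] open 0.457 units [14.39 -1.35  0.54]
turn units (tool z) -1.2
```

>>> drive_tool --moves "0.5 0 0 -0.3;0.8 0 0 -0.3;1 0 0 -0.3;1 0 0 -0.3;1 0 0 0;1 0 0 0;1 0 0 0;1 0 0 0;1 0 0 0;1 0 0 0;1 0 0 0;1 0 0 0;1 0 0 0;0.8 0 0 0;0.5 0 0 0;0 0 0 0;0 0 0 0"

```text
time_s: 8.98
tool_pos: [0.5286, -0.0543, 0.1577]
tool_rot: [[0.075, 0.997, -0.034], [0.997, -0.074, 0.035], [0.032, -0.037, -0.999]]
force: [-0.7, -0.5, -4.5]
opening: 0.458
```

```bash
python3 - <<'E'
from h import *
plan(.562,-.07,.16,slot=83.7)
for n in('wrist','top'):
    c=camera_params(n);p,d=snapshot(n); np.savez(n+'6.npz',p=p,d=d,**c)
    cv2.imwrite(f'pics/{n}6.png',p[:,:,::-1])
E
```

```text
t 8.98 pos [ 0.5286 -0.0543  0.1577] xang 85.69 force [-0.7 -0.5 -4.5] open 0.458 units [-0.52  1.38 -0.16]
turn units (tool z) 0.29
```

View pics/wrist6.png

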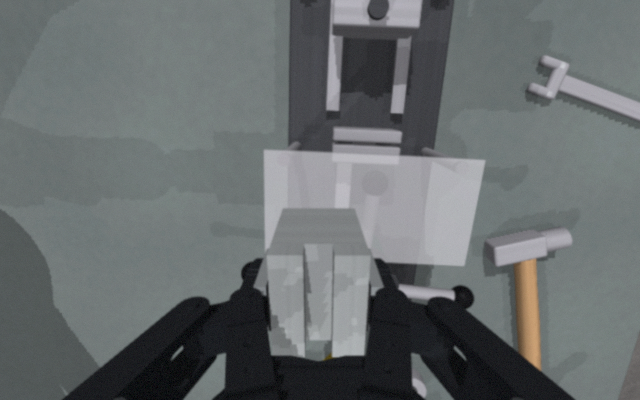

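```bash
python3 - <<'E'
import cv2
p=cv2.imread("pics/wrist6.png")
cv2.imwrite("pics/w6c.png",cv2.resize(p[0:165,270:470],None,fx=3.6,fy=3.6,interpolation=cv2.INTER_CUBIC))
E
```

```text
(no output)
```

View pics/w6c.png

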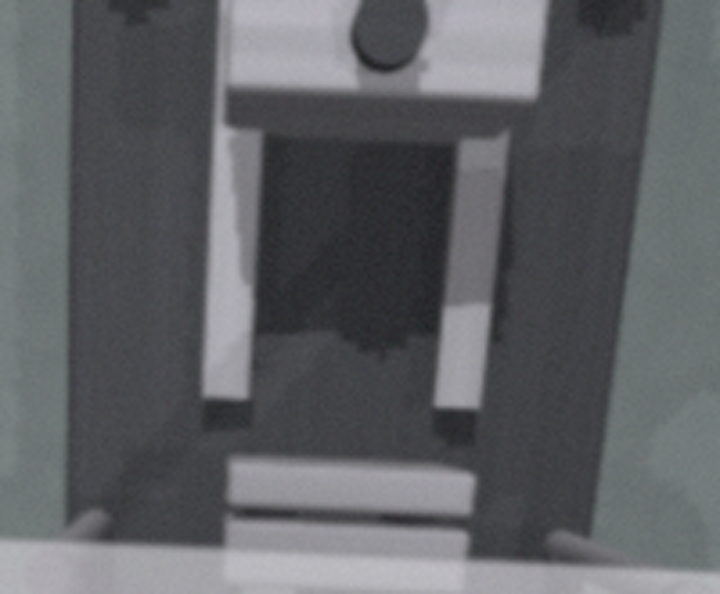

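```bash
cat > fx.py <<'E'
from h import *
p,d,c=load('wrist6')
def w(l,z): return onz(c,[(x/3.6+270-.36,y/3.6-.36) for x,y in l],z)
RI=w([(251,399),(262,145),(434,407),(457,145),(203,399),(480,410)],.038)
ST=w([(226,90),(538,102)],.073); JW=w([(228,458),(474,472)],.075)
BE=w([(67,530),(75,10),(597,530),(660,10)],.03)
E
python3 - <<'E'
from fx import *
C=cloud(c,d)
for n,a in(('rails',RI),('stop',ST),('jaw',JW),('base',BE)): print(n,a.round(4).tolist())
def ang(a,b): return np.degrees(np.arctan2(b[1]-a[1],b[0]-a[0]))
print('y-dir',ang(RI[0],RI[1]),ang(RI[2],RI[3]),ang(BE[0],BE[1]),ang(BE[2],BE[3]),'x+90',ang(ST[0],ST[1])+90,ang(JW[0],JW[1])+90,ang(RI[4],RI[5])+90)
print('widths',np.linalg.norm(RI[0]-RI[2]),np.linalg.norm(ST[0]-ST[1]),np.linalg.norm(JW[0]-JW[1]))
th=np.radians(83.7); 
for t in (83.2,83.7,84.2):
    th=np.radians(t); Y=np.array([np.cos(th),np.sin(th)]); X=np.array([Y[1],-Y[0]])
    j=JW.mean(0)[:2]; rm=RI[[0,2]].mean(0)[:2]; rf=RI[[1,3]].mean(0)[:2]; s=ST.mean(0)[:2]
    o=j-.010*Y
    print(t,'origin from jaw',o,'from hub',np.array([.5548,-.1353])+.13*Y,'from rail',rm-.025*Y,'x of jaw,rails,stop',X@(j-rm),X@(rf-rm),X@(s-rm),'stop y',Y@(s-o),'rail y',Y@(rm-o))
print('z checks',C[int(70/3.6),int(270+290/3.6)],C[int(490/3.6),int(270+350/3.6)],C[int(300/3.6),int(270+230/3.6)],C[60,300])
# held block top
print([C[v,u].round(4).tolist() for v,u in((270,285),(270,352),(330,285),(330,352))])
E
```

```text
rails [[0.5503, 0.0212, 0.038], [0.5564, 0.083, 0.038], [0.5989, 0.0158, 0.038], [0.6054, 0.0793, 0.038], [0.5375, 0.0222, 0.038], [0.6111, 0.0142, 0.038]]
stop [[0.5473, 0.0875, 0.073], [0.6158, 0.08, 0.073]]
jaw [[0.5429, 0.008, 0.075], [0.6011, 0.0008, 0.075]]
base [[0.4963, -0.0108, 0.03], [0.5113, 0.1199, 0.03], [0.6459, -0.0208, 0.03], [0.6582, 0.1087, 0.03]]
y-dir 84.30491330518036 84.16062307022928 83.47562170577518 84.55523255590799 x+90 83.73272279243112 82.90736463383364 83.81254358087803
widths 0.0489097072483066 0.06889878910202087 0.0586349499458263
83.2 origin from jaw [ 0.57082316 -0.00555515] from hub [ 0.57019252 -0.00621448] from rail [ 0.57163411 -0.00632102] x of jaw,rails,stop -0.0008959207793615606 -0.0011336473400530814 -0.0008515050039644257 stop y 0.08993562215578972 rail y 0.02433553663612339
83.7 origin from jaw [ 0.57090986 -0.00556511] from hub [ 0.56906546 -0.00608508] from rail [ 0.57185085 -0.00634591] x of jaw,rails,stop -0.00102098623478691 -0.0005842706859264923 -0.00027901110627928904 stop y 0.08993219085639378 rail y 0.02432717249833
84.2 origin from jaw [ 0.57099664 -0.00557431] from hub [ 0.56793732 -0.00596551] from rail [ 0.5720678 -0.0063689] x of jaw,rails,stop -0.0011459739381575681 -3.4849537325089185e-05 0.0002935040391818104 stop y 0.08992267241119406 rail y 0.02431771729088095
z checks [0.56145536 0.09063372 0.07233427] [ 0.57161912 -0.0016369   0.07589887] [0.54569582 0.04671372 0.03653004] [0.51563665 0.07047055 0.02919095]
[[0.5197, -0.0371, 0.237], [0.5458, -0.0397, 0.2348], [0.5166, -0.0658, 0.2363], [0.5447, -0.0685, 0.2344]]
```

```bash
python3 - <<'E'
import cv2
p=cv2.imread("pics/wrist6.png")
cv2.imwrite("pics/w6d.png",cv2.resize(p[200:370,230:410],None,fx=3.5,fy=3.5,interpolation=cv2.INTER_CUBIC))
E
```

```text
(no output)
```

View pics/w6d.png

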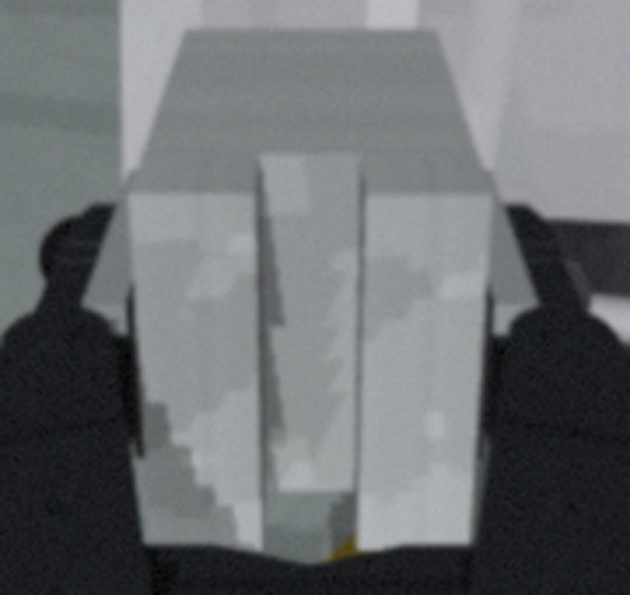

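```bash
python3 - <<'E'
from h import *
p,d,c=load('wrist6')
K=onz(c,[(x/3.5+230-.36,y/3.5+200-.36) for x,y in [(132,193),(490,193),(474,545),(146,545)]],.2355)
m=K.mean(0); print(K.round(4),m); f=K[:2].mean(0)-K[2:].mean(0); print('slot ang',np.degrees(np.arctan2(f[1],f[0])), np.degrees(np.arctan2(*(K[1]-K[0])[[1,0]]))+90)
t=np.array([.5286,-.0543,.1577]); R=np.array([[0.075,.997,-.034],[.997,-.074,.035],[.032,-.037,-.999]])
print('off tool',R.T@(m-t))
plan(.5768,.0415,.16,slot=83.8)
E
```

```text
[[ 0.5133 -0.031   0.2355]
 [ 0.5527 -0.0331  0.2355]
 [ 0.5498 -0.0812  0.2355]
 [ 0.5089 -0.0797  0.2355]] [ 0.53117476 -0.05626249  0.2355    ]
slot ang 85.69739488877065 86.86557093461272
off tool [ 0.00072611 -0.00016634 -0.07787843]
t 9.08 pos [ 0.5287 -0.0552  0.1579] xang 85.57 force [ 0.2 -0.5 -4.5] open 0.462 units [ 4.01  1.62 -0.02]
turn units (tool z) 0.26
```

>>> drive_tool --moves "0.4 0.2 0 0.1;0.6 0.3 0 0.1;0.7 0.3 0 0.1;0.7 0.3 0 0;0.6 0.2 0 0;0.4 0.1 0 0;0.2 0 0 0;0 0 0 0;0 0 0 0"

```text
time_s: 9.83
tool_pos: [0.5736, 0.025, 0.1565]
tool_rot: [[0.126, 0.991, -0.038], [0.992, -0.125, 0.032], [0.027, -0.041, -0.999]]
force: [0.7, -0.1, -4.3]
opening: 0.46
```

```bash
python3 - <<'E'
from h import *
plan(.5768,.0415,.010,slot=83.8); print(np.array(get_state()['tool_rot']).round(3))
E
```

```text
t 9.83 pos [0.5736 0.025  0.1565] xang 82.74 force [ 0.7 -0.1 -4.3] open 0.46 units [0.51 0.29 5.87]
turn units (tool z) -0.15
[[ 0.126  0.991 -0.038]
 [ 0.992 -0.125  0.032]
 [ 0.027 -0.041 -0.999]]
```

>>> drive_tool --moves "0.3 0.1 0.3 -0.1;0.3 0.1 0.5 -0.1;0.1 0 0.7 0;0 0 0.7 0;0 0 0.5 0;0 0 0 0;0 0 0 0"

```text
time_s: 10.42
tool_pos: [0.5775, 0.0437, 0.0824]
tool_rot: [[0.102, 0.994, -0.039], [0.994, -0.101, 0.032], [0.028, -0.042, -0.999]]
force: [0.3, -0.1, -3.2]
opening: 0.462
```

```bash
python3 - <<'E'
from h import *
plan(.5755,.043,.010,slot=83.8); print(np.array(get_state()['tool_rot']).round(3))
E
```

```text
t 10.42 pos [0.5775 0.0437 0.0824] xang 84.15 force [ 0.3 -0.1 -3.2] open 0.462 units [-0.12  0.04  2.89]
turn units (tool z) 0.05
[[ 0.102  0.994 -0.039]
 [ 0.994 -0.101  0.032]
 [ 0.028 -0.042 -0.999]]
```

>>> drive_tool --moves "0.1 0 0.4 0;0 0 0.6 0;0 0 0.6 0;0 0 0.5 0;0 0 0.2 0;0 0 0 0;0 0 0 0"

```text
time_s: 11.0
tool_pos: [0.5789, 0.049, 0.0237]
tool_rot: [[0.101, 0.994, -0.032], [0.994, -0.1, 0.032], [0.029, -0.035, -0.999]]
force: [0.5, -0.4, -4.3]
opening: 0.464
```

```bash
python3 - <<'E'
from h import *
plan(.5758,.046,.008,slot=83.8); print(np.array(get_state()['tool_rot']).round(3))
c=camera_params('wrist');p,d=snapshot('wrist'); np.savez('w7.npz',p=p,d=d,**c)
cv2.imwrite('pics/w7.png',p[:,:,::-1])
E
```

```text
t 11.0 pos [0.5789 0.049  0.0237] xang 84.19 force [ 0.5 -0.4 -4.3] open 0.464 units [-0.15 -0.09  0.63]
turn units (tool z) 0.06
[[ 0.101  0.994 -0.032]
 [ 0.994 -0.1    0.032]
 [ 0.029 -0.035 -0.999]]
```

View pics/w7.png

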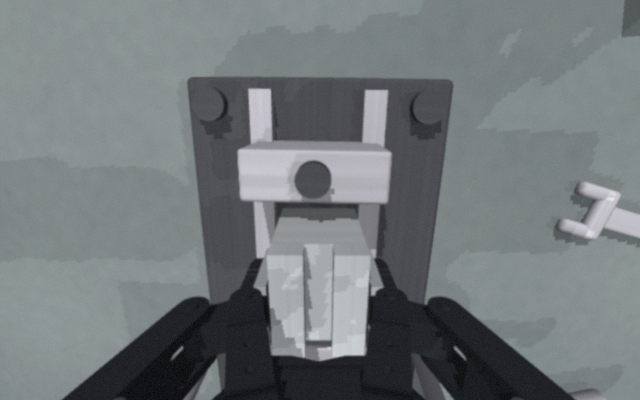

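>>> drive_tool --moves "0 -0.1 0.2 0;0 0 0.2 0;0 0 0.1 0;0 0 0 0"

```text
time_s: 11.38
tool_pos: [0.5782, 0.0496, 0.013]
tool_rot: [[0.101, 0.995, -0.027], [0.994, -0.1, 0.032], [0.029, -0.03, -0.999]]
force: [-0.3, -0.4, -3.9]
opening: 0.464
```

```bash
python3 - <<'E'
from h import *
plan(.5758,.046,.008,slot=83.8)
E
```

```text
t 11.38 pos [0.5782 0.0496 0.013 ] xang 84.2 force [-0.3 -0.4 -3.9] open 0.464 units [-0.16 -0.08  0.2 ]
turn units (tool z) 0.06
```

>>> drive_tool --moves "0 0 0.1 0;0 0 0.1 0;0 0 0.05 0;0 0 0 0"

```text
time_s: 11.72
tool_pos: [0.5789, 0.0497, 0.0081]
tool_rot: [[0.101, 0.995, -0.025], [0.994, -0.1, 0.032], [0.029, -0.028, -0.999]]
force: [-0.3, -0.1, -4.4]
opening: 0.462
```

>>> drive_tool --moves "0 0 0.1 0;0 0 0.05 0;0 0 0 0"

```text
time_s: 11.97
tool_pos: [0.5794, 0.0498, 0.0083]
tool_rot: [[0.101, 0.995, -0.023], [0.994, -0.101, 0.031], [0.028, -0.026, -0.999]]
force: [-0.5, -0.7, -4.6]
opening: 0.459
```

>>> drive_tool --moves "0 0 0.15 0;0 0 0.15 0;0 0 0.05 0;0 0 0 0"

```text
time_s: 12.3
tool_pos: [0.5809, 0.0504, 0.0082]
tool_rot: [[0.101, 0.995, -0.017], [0.994, -0.101, 0.03], [0.029, -0.02, -0.999]]
force: [0.8, 0.3, -3.9]
opening: 0.461
```

```bash
python3 - <<'E'
from h import *
s=get_state(); print(s['joint_pos'].round(2),s['force'],s['torque'],s['joint_efforts'].round(1))
for n in ('wrist','scene'):
    c=camera_params(n);p,d=snapshot(n); np.savez(n+'8.npz',p=p,d=d,**c)
    cv2.imwrite(f'pics/{n}8.png',p[:,:,::-1])
    if n=='wrist':
        C=cloud(c,d)
        for v,u in((265,285),(265,352),(340,285),(340,352),(230,315),(150,260),(100,235),(120,260)): print((v,u),C[v,u].round(4))
p=cv2.imread("pics/scene8.png")
cv2.imwrite("pics/scene8c.png",cv2.resize(p[130:270,240:420],None,fx=4.2,fy=4.2,interpolation=cv2.INTER_CUBIC))
E
```

```text
[ -3.29  33.14 -17.88  40.06   1.68  92.49] [ 0.78845603  0.2557374  -3.91602136] [-1.04106776e-01 -2.91095818e-02 -7.41075387e-05] [  0.  -54.9  22.3   0.4   0.1   0. ]
(265, 285) [0.5715 0.0702 0.0869]
(265, 352) [0.5973 0.0679 0.0868]
(340, 285) [0.5665 0.034  0.086 ]
(340, 352) [0.5951 0.0315 0.0858]
(230, 315) [0.5828 0.0736 0.0617]
(150, 260) [0.5598 0.1109 0.0469]
(100, 235) [0.5468 0.1357 0.0291]
(120, 260) [0.5603 0.1246 0.0394]
```

View pics/wrist8.png

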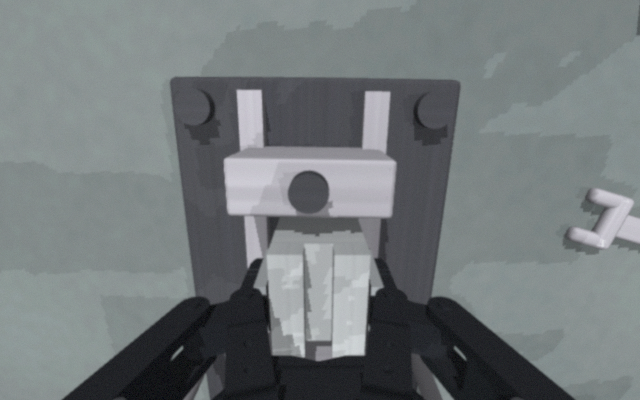

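View pics/scene8c.png

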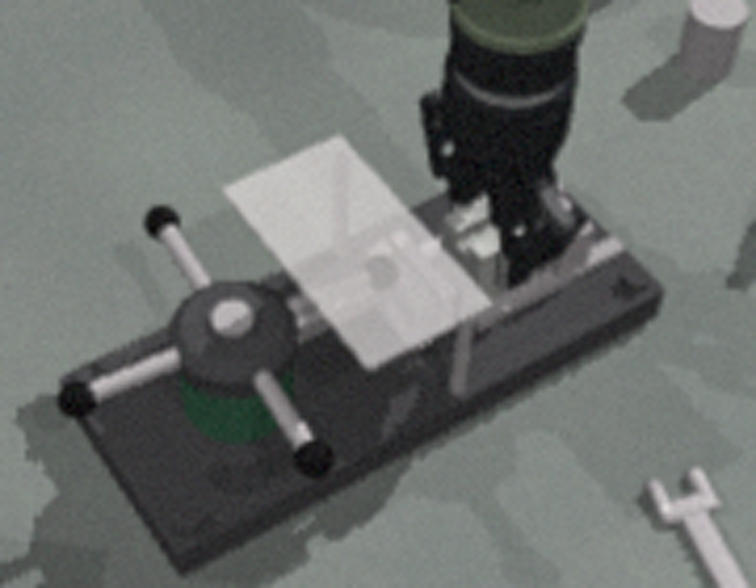

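>>> drive_tool --moves "0 -0.2 0 0;0 -0.1 0 0;0 0 0 0;0 0 0 0"

```text
time_s: 12.73
tool_pos: [0.5753, 0.0508, 0.0074]
tool_rot: [[0.101, 0.995, -0.014], [0.994, -0.101, 0.03], [0.029, -0.017, -0.999]]
force: [-0.7, -0.4, 0.9]
opening: 0.466
```

>>> drive_tool --moves "0 0 0 0;0 0 0 0;0 0 0 0;0 0 0 0;0 0 0 0;0 0 0 0;0 0 0 0" --jaw 0

```text
time_s: 13.32
tool_pos: [0.574, 0.0512, 0.0066]
tool_rot: [[0.101, 0.995, -0.016], [0.994, -0.101, 0.031], [0.029, -0.019, -0.999]]
force: [-0.1, -0.1, -0.1]
opening: 0.999
```

>>> drive_tool --moves "0 0 -0.4 0;0 0 -0.8 0;0 0 -0.8 0;0 0 -0.8 0;0 0 -0.8 0;0 0 -0.8 0;0 0 -0.8 0;0 0 -0.4 0;0 0 0 0"

```text
time_s: 14.07
tool_pos: [0.575, 0.0466, 0.1576]
tool_rot: [[0.101, 0.995, -0.018], [0.994, -0.101, 0.031], [0.029, -0.021, -0.999]]
force: [0.1, -0.4, -0.1]
opening: 1.001
```

```bash
python3 - <<'E'
from h import *
plan(.55,-.13,.16,slot=83.8)
print(np.array(get_state()['tool_rot']).round(3))
for n in ('wrist','top'):
    c=camera_params(n);p,d=snapshot(n); np.savez(n+'9.npz',p=p,d=d,**c)
    cv2.imwrite(f'pics/{n}9.png',p[:,:,::-1])
E
```

```text
t 14.07 pos [0.575  0.0466 0.1576] xang 84.18 force [ 0.1 -0.4 -0.1] open 1.001 units [-7.12 -0.29 -0.3 ]
turn units (tool z) 0.06
[[ 0.101  0.995 -0.018]
 [ 0.994 -0.101  0.031]
 [ 0.029 -0.021 -0.999]]
```

View pics/wrist9.png

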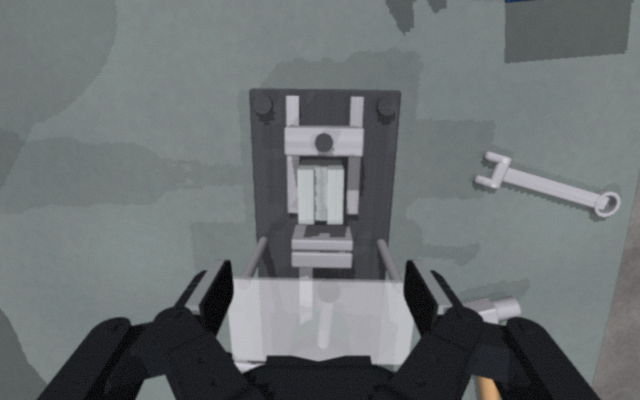

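The block lies flat and lengthways in the channel, centred between the rails. Next I'll shut the fingers and go to the counter-clockwise side of the spoke at about -11°, the one pointing away from the robot.

>>> drive_tool --moves "-0.4 0.2 0 0;-0.7 0.3 0 0;-0.8 0.3 0 0;-0.8 0.3 0 0;-0.8 0.3 0 0;-0.8 0.3 0 0;-0.8 0.3 0 0;-0.7 0.3 0 0;-0.4 0.2 0 0;0 0 0 0;0 0 0 0" --jaw 1

```text
time_s: 15.08
tool_pos: [0.6146, -0.1249, 0.1339]
tool_rot: [[0.101, 0.994, -0.043], [0.994, -0.1, 0.035], [0.031, -0.046, -0.998]]
force: [-0.4, 1.1, 0.6]
opening: -0.001
```

```bash
python3 - <<'E'
from h import *
plan(.6245,-.122,.042,slot=83.8)
print(np.array(get_state()['tool_rot']).round(3))
for n in ('wrist','top'):
    c=camera_params(n);p,d=snapshot(n); np.savez(n+'10.npz',p=p,d=d,**c)
    cv2.imwrite(f'pics/{n}10.png',p[:,:,::-1])
p=cv2.imread("pics/top10.png")
cv2.imwrite("pics/top10c.png",cv2.resize(p[150:260,230:400],None,fx=4.5,fy=4.5,interpolation=cv2.INTER_CUBIC))
E
```

```text
t 15.08 pos [ 0.6146 -0.1249  0.1339] xang 84.18 force [-0.4  1.1  0.6] open -0.001 units [0.04 0.55 3.66]
turn units (tool z) 0.06
[[ 0.101  0.994 -0.043]
 [ 0.994 -0.1    0.035]
 [ 0.031 -0.046 -0.998]]
```

View pics/wrist10.png

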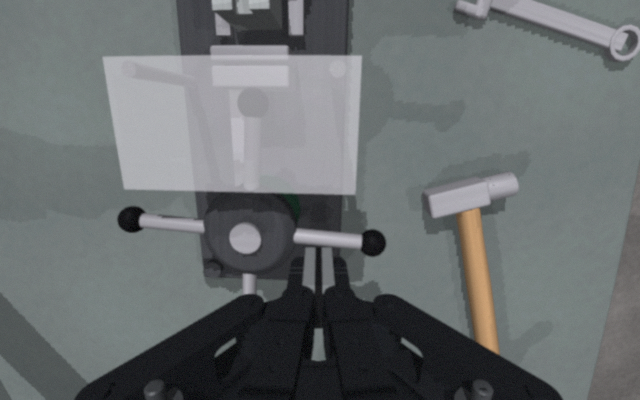

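View pics/top10c.png

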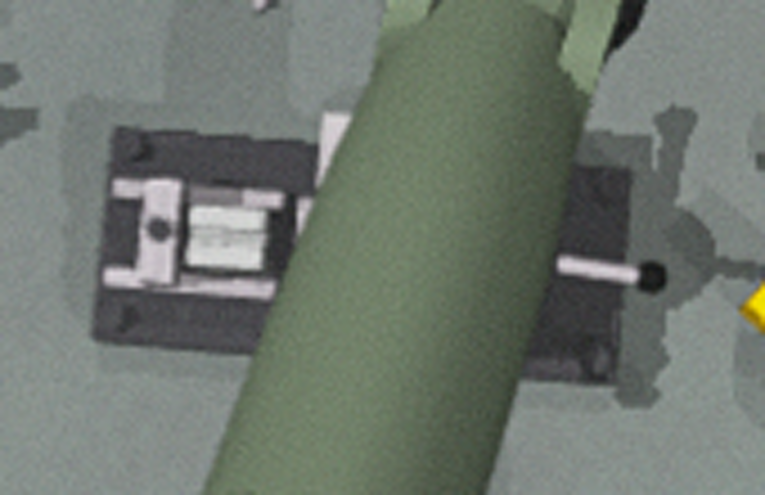

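```bash
python3 - <<'E'
from h import *
p,d,c=load('wrist10')
H=onz(c,[(245,238)],.111)[0]; A=onz(c,[(373,242)],.1)[0]; B=onz(c,[(131,219)],.1)[0]
print(H,A,B,'mid',(A+B)/2,np.linalg.norm(A-B),np.degrees(np.arctan2(*(A-B)[[1,0]])))
G=onz(c,[(124,190),(356,194)],.121); print('guard edge',G)
for u,v in ((320,240),(300,240),(150,222)): print(cloud(c,d)[v,u])
E
```

```text
[ 0.55725198 -0.1348379   0.111     ] [ 0.65353471 -0.15067458  0.1       ] [ 0.46319384 -0.11599181  0.1       ] mid [ 0.55836427 -0.13333319  0.1       ] 0.19347491822070575 -10.326799233178848
guard edge [[ 0.48037856 -0.08799312  0.121     ]
 [ 0.64157894 -0.10501098  0.121     ]]
[ 0.61259164 -0.14522945  0.10105303]
[ 0.59675857 -0.14464328  0.09956623]
[ 0.47912889 -0.11948799  0.10089779]
```

>>> drive_tool --moves "0 0.2 0 0;0 0.2 0.2 0;0 0.1 0.4 0;0 0 0.4 0;0 0 0.3 0;0 0 0 0"

```text
time_s: 15.68
tool_pos: [0.6268, -0.1192, 0.0986]
tool_rot: [[0.094, 0.995, -0.042], [0.995, -0.092, 0.035], [0.031, -0.045, -0.999]]
force: [-0.9, -0.2, -0.6]
opening: 0.0
```

```bash
python3 - <<'E'
from h import *
plan(.623,-.1215,.042,slot=83.8)
print(np.array(get_state()['tool_rot']).round(3))
E
```

```text
t 15.68 pos [ 0.6268 -0.1192  0.0986] xang 84.61 force [-0.9 -0.2 -0.6] open 0.0 units [-0.17 -0.04  2.26]
turn units (tool z) 0.12
[[ 0.094  0.995 -0.042]
 [ 0.995 -0.092  0.035]
 [ 0.031 -0.045 -0.999]]
```

>>> drive_tool --moves "-0.15 -0.1 0.2 0;-0.05 0 0.4 0;0 0 0.3 0;0 0 0 0"

```text
time_s: 16.02
tool_pos: [0.6213, -0.1229, 0.0728]
tool_rot: [[0.093, 0.995, -0.044], [0.995, -0.092, 0.036], [0.032, -0.047, -0.998]]
force: [-0.4, -0.2, 0.3]
opening: -0.0
```

```bash
python3 - <<'E'
from h import *
plan(.623,-.1215,.042,slot=83.8)
c=camera_params('wrist');p,d=snapshot('wrist')
im=p[170:330,200:440,::-1]
cv2.imwrite('pics/w11.png',cv2.resize(im,None,fx=3.2,fy=3.2,interpolation=cv2.INTER_CUBIC))
E
```

```text
t 16.02 pos [ 0.6213 -0.1229  0.0728] xang 84.64 force [-0.4 -0.2  0.3] open -0.0 units [0.03 0.12 1.23]
turn units (tool z) 0.12
```

View pics/w11.png

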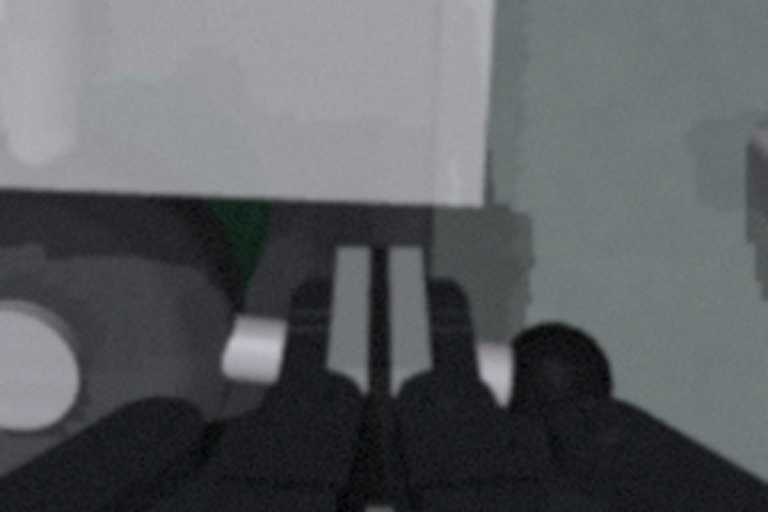

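>>> drive_tool --moves "0.05 0 0.2 0;0 0 0.3 0;0 0 0.2 0;0 0 0 0"

```text
time_s: 16.4
tool_pos: [0.6216, -0.1215, 0.0552]
tool_rot: [[0.094, 0.995, -0.041], [0.995, -0.092, 0.035], [0.031, -0.045, -0.999]]
force: [-0.4, -0.0, -0.5]
opening: 0.001
```

>>> drive_tool --moves "0 0 0.2 0;0 0 0.2 0;0 0 0.1 0;0 0 0 0"

```text
time_s: 16.73
tool_pos: [0.6212, -0.1209, 0.0413]
tool_rot: [[0.094, 0.995, -0.041], [0.995, -0.092, 0.035], [0.031, -0.044, -0.999]]
force: [-1.0, 0.7, -0.2]
opening: -0.002
```

```bash
python3 - <<'E'
from h import *
plan(.623,-.1215,.042,slot=83.8)
E
```

```text
t 16.73 pos [ 0.6212 -0.1209  0.0413] xang 84.63 force [-1.   0.7 -0.2] open -0.002 units [-0.02  0.07 -0.03]
turn units (tool z) 0.12
```

```bash
cat >> h.py <<'E'
HUB=np.array([.555,-.133])
def arc(alphas,r=.068,z=.041):
    s=get_state(); R=np.array(s['tool_rot']); t=np.array(s['tool_pos']); v=t[:2]-HUB
    a=np.degrees(np.arctan2(v[1],v[0])); a=a if a<60 else a-360
    f=np.array(s['force']); T=np.array([np.sin(np.radians(a)),-np.cos(np.radians(a))])
    print('t',round(s['time_s'],2),'r',round(np.hypot(*v),4),'alpha',round(a,1),'z',t[2].round(4),'F',f.round(1),'push',round(-f[:2]@T,1),'zax',R[:,2].round(3))
    p=t
    for al in alphas:
        q=np.array([*(HUB+r*np.array([np.cos(np.radians(al)),np.sin(np.radians(al))])),z])
        print(al,((R.T@(q-p))/.025).round(2)); p=q
E
python3 -c "
from h import *
arc([0,-10,-20,-30,-40,-50])"
```

```text
t 16.73 r 0.0673 alpha 10.3 z 0.0413 F [-1.   0.7 -0.2] push 0.9 zax [-0.041  0.035 -0.999]
0 [-0.47  0.11 -0.01]
-10 [-0.47  0.   -0.01]
-20 [-0.47 -0.08 -0.01]
-30 [-0.45 -0.16 -0.01]
-40 [-0.41 -0.23 -0.  ]
-50 [-0.36 -0.3   0.  ]
```

Gentle first contact.

>>> drive_tool --moves "-0.2 0.05 0 0;-0.2 0.05 0 0;-0.2 0 0 0;-0.2 0 0 0"

```text
time_s: 17.07
tool_pos: [0.6214, -0.1355, 0.0407]
tool_rot: [[0.09, 0.995, -0.042], [0.995, -0.088, 0.048], [0.044, -0.046, -0.998]]
force: [-1.6, 7.6, 3.6]
opening: 0.0
```

```bash
python3 -c "
from h import *
arc([0,-10,-20,-30,-40,-50])"
```

```text
t 17.07 r 0.0664 alpha -2.1 z 0.0407 F [-1.6  7.6  3.6] push 7.6 zax [-0.042  0.048 -0.998]
0 [ 0.1   0.06 -0.01]
-10 [-0.47  0.   -0.02]
-20 [-0.47 -0.08 -0.02]
-30 [-0.45 -0.16 -0.01]
-40 [-0.41 -0.24 -0.01]
-50 [-0.36 -0.3  -0.  ]
```

>>> drive_tool --moves "-0.2 0 0 0;-0.25 0 0 0;-0.25 -0.05 0 0;-0.25 -0.05 0 0"

```text
time_s: 17.4
tool_pos: [0.6171, -0.1496, 0.0409]
tool_rot: [[0.086, 0.995, -0.04], [0.994, -0.083, 0.069], [0.065, -0.046, -0.997]]
force: [0.4, 8.0, 1.6]
opening: -0.0
```

```bash
python3 -c "
from h import *
arc([-10,-20,-30,-40,-50])"
```

```text
t 17.4 r 0.0643 alpha -15.0 z 0.0409 F [0.4 8.  1.6] push 7.8 zax [-0.04   0.069 -0.997]
-10 [0.21 0.18 0.  ]
-20 [-0.47 -0.08 -0.03]
-30 [-0.44 -0.16 -0.02]
-40 [-0.41 -0.24 -0.02]
-50 [-0.36 -0.31 -0.01]
```

```bash
sed -i 's/^HUB=.*/HUB=np.array([.557,-.1345])/; s/v=t\[:2\]-HUB/P=t-.053*R[:,2]; v=P[:2]-HUB/; s/    p=t$/    p=P; z=P[2]/' h.py; python3 -c "
from h import *
arc([-10,-20,-30,-40,-50,-60])"
```

```text
t 17.4 r 0.065 alpha -16.8 z 0.0409 F [0.4 8.  1.6] push 7.7 zax [-0.04   0.069 -0.997]
-10 [0.29 0.17 0.01]
-20 [-0.47 -0.08 -0.03]
-30 [-0.44 -0.16 -0.02]
-40 [-0.41 -0.24 -0.02]
-50 [-0.36 -0.31 -0.01]
-60 [-0.3  -0.36 -0.  ]
```

>>> drive_tool --moves "-0.4 0.1 0 0;-0.4 -0.1 0 0;-0.4 -0.2 0 0"

```text
time_s: 17.65
tool_pos: [0.6121, -0.171, 0.0403]
tool_rot: [[0.081, 0.996, -0.035], [0.993, -0.078, 0.087], [0.084, -0.042, -0.996]]
force: [2.2, 7.9, 0.7]
opening: 0.001
```

```bash
python3 -c "
from h import *
arc([-30,-40,-50,-60,-70,-80,-90])"
```

```text
t 17.65 r 0.0702 alpha -35.8 z 0.0403 F [2.2 7.9 0.7] push 7.7 zax [-0.035  0.087 -0.996]
-30 [0.29 0.06 0.02]
-40 [-0.41 -0.24 -0.02]
-50 [-0.36 -0.31 -0.02]
-60 [-0.3  -0.37 -0.01]
-70 [-0.23 -0.41 -0.  ]
-80 [-0.16 -0.45  0.01]
-90 [-0.08 -0.47  0.01]
```

>>> drive_tool --moves "-0.5 -0.4 0 0;-0.4 -0.5 0 0;-0.3 -0.5 0 0"

```text
time_s: 17.9
tool_pos: [0.5826, -0.1938, 0.0411]
tool_rot: [[0.075, 0.997, -0.019], [0.992, -0.073, 0.099], [0.098, -0.026, -0.995]]
force: [5.7, 4.3, -0.6]
opening: -0.001
```

```bash
python3 -c "
from h import *
arc([-60,-70,-80,-90,-100,-110,-120])"
```

```text
t 17.9 r 0.0698 alpha -67.6 z 0.0411 F [ 5.7  4.3 -0.6] push 6.9 zax [-0.019  0.099 -0.995]
-60 [0.25 0.28 0.02]
-70 [-0.23 -0.41 -0.01]
-80 [-0.16 -0.45 -0.  ]
-90 [-0.08 -0.47  0.  ]
-100 [ 0.01 -0.47  0.01]
-110 [ 0.09 -0.47  0.02]
-120 [ 0.17 -0.44  0.03]
```

>>> drive_tool --moves "-0.2 -0.6 0 0;-0.1 -0.6 0 0;0 -0.6 0 0"

```text
time_s: 18.15
tool_pos: [0.5472, -0.2003, 0.0439]
tool_rot: [[0.073, 0.997, 0.004], [0.992, -0.073, 0.101], [0.101, -0.003, -0.995]]
force: [7.3, 1.1, -2.3]
opening: 0.002
```

```bash
python3 -c "
from h import *
arc([-90,-100,-110,-120,-130,-140,-150])"
```

```text
t 18.15 r 0.0719 alpha -98.0 z 0.0439 F [ 7.3  1.1 -2.3] push 7.1 zax [ 0.004  0.101 -0.995]
-90 [0.15 0.39 0.01]
-100 [ 0.01 -0.47  0.  ]
-110 [ 0.09 -0.47  0.01]
-120 [ 0.17 -0.44  0.02]
-130 [ 0.24 -0.41  0.03]
-140 [ 0.31 -0.36  0.03]
-150 [ 0.37 -0.3   0.04]
```

>>> drive_tool --moves "0.2 -0.5 0.05 0;0.2 -0.5 0.05 0;0.3 -0.5 0.05 0"

```text
time_s: 18.4
tool_pos: [0.5214, -0.1882, 0.0456]
tool_rot: [[0.074, 0.997, 0.027], [0.993, -0.076, 0.09], [0.092, 0.021, -0.996]]
force: [7.2, -2.9, -1.5]
opening: 0.0
```

```bash
python3 -c "
from h import *
arc([-120,-130,-140,-150,-160,-170])"
```

```text
t 18.4 r 0.0692 alpha -122.3 z 0.0456 F [ 7.2 -2.9 -1.5] push 7.6 zax [ 0.027  0.09  -0.996]
-120 [-0.01  0.12  0.  ]
-130 [ 0.24 -0.41  0.01]
-140 [ 0.31 -0.36  0.02]
-150 [ 0.37 -0.3   0.03]
-160 [ 0.41 -0.23  0.03]
-170 [ 0.45 -0.16  0.04]
```

>>> drive_tool --moves "0.3 -0.4 0.1 0;0.4 -0.4 0.1 0"

```text
time_s: 18.57
tool_pos: [0.511, -0.1761, 0.0457]
tool_rot: [[0.075, 0.996, 0.045], [0.994, -0.079, 0.078], [0.082, 0.038, -0.996]]
force: [5.6, -5.9, 0.6]
opening: 0.001
```

```bash
python3 -c "
from h import *
arc([-140,-150,-160,-170])"
```

```text
t 18.57 r 0.0666 alpha -136.6 z 0.0457 F [ 5.6 -5.9  0.6] push 8.1 zax [ 0.045  0.078 -0.996]
-140 [ 0.07 -0.15 -0.  ]
-150 [ 0.37 -0.3   0.02]
-160 [ 0.41 -0.23  0.02]
-170 [ 0.45 -0.16  0.03]
```

>>> drive_tool --moves "0.35 -0.4 0 0;0.4 -0.3 0 0"

```text
time_s: 18.73
tool_pos: [0.5012, -0.1636, 0.0493]
tool_rot: [[0.078, 0.995, 0.057], [0.995, -0.081, 0.065], [0.069, 0.052, -0.996]]
force: [3.8, -6.8, -5.0]
opening: 0.002
```

```bash
python3 -c "
from h import *
arc([-150,-160,-170,-180])"
```

```text
t 18.73 r 0.0672 alpha -151.1 z 0.0493 F [ 3.8 -6.8 -5. ] push 7.8 zax [ 0.057  0.065 -0.996]
-150 [-0.06  0.   -0.  ]
-160 [ 0.41 -0.23  0.02]
-170 [ 0.45 -0.16  0.02]
-180 [ 0.47 -0.08  0.03]
```

>>> drive_tool --moves "-0.1 0 0.2 0;0 0 0.2 0;0 0 0.1 0"

```text
time_s: 18.98
tool_pos: [0.5032, -0.1674, 0.0381]
tool_rot: [[0.078, 0.995, 0.062], [0.995, -0.082, 0.061], [0.066, 0.056, -0.996]]
force: [-1.1, 0.8, 1.2]
opening: -0.005
```

```bash
python3 -c "
from h import *
arc([-150,-160,-170,-180])"
```

```text
t 18.98 r 0.0675 alpha -147.6 z 0.0381 F [-1.1  0.8  1.2] push -1.3 zax [ 0.062  0.061 -0.996]
-150 [ 0.08 -0.08  0.  ]
-160 [ 0.41 -0.23  0.01]
-170 [ 0.45 -0.16  0.02]
-180 [ 0.47 -0.08  0.03]
```

>>> drive_tool --moves "0.3 -0.25 0 0;0.4 -0.25 0.05 0;0.3 -0.2 0.05 0"

```text
time_s: 19.23
tool_pos: [0.4934, -0.1473, 0.0367]
tool_rot: [[0.082, 0.994, 0.07], [0.995, -0.086, 0.051], [0.057, 0.065, -0.996]]
force: [3.6, -6.8, -0.1]
opening: 0.002
```

```bash
python3 -c "
from h import *
arc([-160,-170,-180,-190])"
```

```text
t 19.23 r 0.0691 alpha -167.0 z 0.0367 F [ 3.6 -6.8 -0.1] push 7.4 zax [ 0.07   0.051 -0.996]
-160 [-0.3   0.16 -0.01]
-170 [ 0.45 -0.16  0.01]
-180 [ 0.47 -0.08  0.02]
-190 [0.47 0.   0.03]
```

>>> drive_tool --moves "0.3 -0.1 0 0;0.3 -0.05 0 0"

```text
time_s: 19.4
tool_pos: [0.4925, -0.1372, 0.0375]
tool_rot: [[0.085, 0.994, 0.072], [0.995, -0.088, 0.039], [0.045, 0.069, -0.997]]
force: [2.9, -12.0, -6.2]
opening: -0.0
```

```bash
python3 - <<'E'
from h import *
arc([-170,-180,-190,-200])
c=camera_params('wrist');p,d=snapshot('wrist');np.savez('w12.npz',p=p,d=d,**c)
cv2.imwrite('pics/w12.png',p[:,:,::-1])
E
```

```text
t 19.4 r 0.0685 alpha -176.0 z 0.0375 F [  2.9 -12.   -6.2] push 12.2 zax [ 0.072  0.039 -0.997]
-170 [-0.27  0.08 -0.01]
-180 [ 0.47 -0.08  0.02]
-190 [ 0.47 -0.    0.02]
-200 [0.47 0.08 0.03]
```

View pics/w12.png

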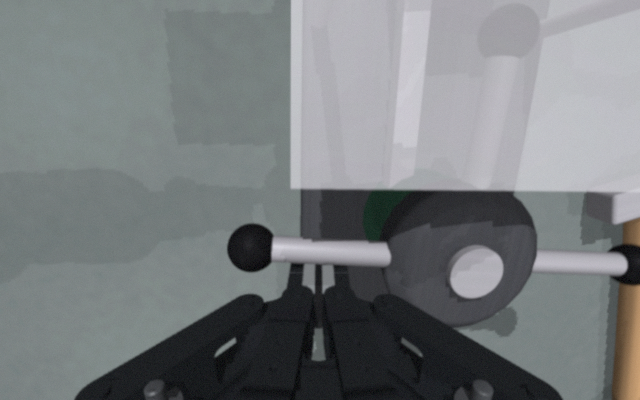

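>>> drive_tool --moves "0.15 -0.03 0 0"

```text
time_s: 19.53
tool_pos: [0.4924, -0.1362, 0.0377]
tool_rot: [[0.087, 0.994, 0.072], [0.996, -0.089, 0.031], [0.037, 0.069, -0.997]]
force: [0.7, -11.7, -6.2]
opening: 0.006
```

```bash
python3 - <<'E'
from h import *
arc([-180,-190])
p,d,c=load('w12')
H=onz(c,[(476,271)],.111)[0]; A=onz(c,[(250,247)],.097)[0]; B=onz(c,[(630,264)],.097)[0]
print(H,A,B,np.degrees(np.arctan2(*(A-B)[[1,0]])))
E
```

```text
t 19.53 r 0.0686 alpha -177.2 z 0.0377 F [  0.7 -11.7  -6.2] push 11.7 zax [ 0.072  0.031 -0.997]
-180 [0.14 0.01 0.01]
-190 [ 0.47 -0.    0.02]
[ 0.55616054 -0.13367726  0.111     ] [ 0.45972415 -0.11701437  0.097     ] [ 0.65093858 -0.15061923  0.097     ] 170.03237770186755
```

>>> drive_tool --moves "0.25 0 0 0"

```text
time_s: 19.62
tool_pos: [0.4927, -0.1344, 0.0378]
tool_rot: [[0.09, 0.993, 0.071], [0.996, -0.092, 0.021], [0.028, 0.069, -0.997]]
force: [-0.7, -14.1, -5.1]
opening: 0.001
```

```bash
python3 - <<'E'
from h import *
arc([-180,-190])
E
```

```text
t 19.62 r 0.0681 alpha -179.2 z 0.0378 F [ -0.7 -14.1  -5.1] push 14.1 zax [ 0.071  0.021 -0.997]
-180 [0.04 0.   0.  ]
-190 [ 0.47 -0.    0.01]
```

>>> drive_tool --moves "0.2 0 0 0"

```text
time_s: 19.7
tool_pos: [0.4927, -0.1338, 0.0379]
tool_rot: [[0.093, 0.993, 0.069], [0.995, -0.094, 0.011], [0.018, 0.068, -0.998]]
force: [-1.3, -14.8, -3.4]
opening: 0.001
```

```bash
python3 - <<'E'
from h import *
arc([-180,-190])
E
```

```text
t 19.7 r 0.0679 alpha -180.1 z 0.0379 F [ -1.3 -14.8  -3.4] push 14.8 zax [ 0.069  0.011 -0.998]
-180 [-0. -0. -0.]
-190 [ 0.47 -0.    0.01]
```

The push reached 14.8 N at 68 mm, equal to about 13.4 N at 75 mm, with about 3.15 rad turned. I'll back away and check.

>>> drive_tool --moves "-0.3 0 0 0;-0.3 0 0 0;-0.2 0 0 0;0 0 -0.4 0;0 0 -0.8 0;0 0 -0.8 0;0 0 -0.8 0;0 0 -0.8 0;0 0 -0.8 0;-0.5 -0.6 -0.5 0;-0.6 -0.8 0 0;-0.6 -0.8 0 0;-0.6 -0.8 0 0;-0.6 -0.8 0 0;-0.6 -0.8 0 0;-0.4 -0.5 0 0;0 0 0 0;0 0 0 0"

```text
time_s: 21.2
tool_pos: [0.3369, -0.2386, 0.1621]
tool_rot: [[0.091, 0.993, 0.069], [0.995, -0.093, 0.023], [0.029, 0.067, -0.997]]
force: [-1.1, -0.4, 0.4]
opening: 0.004
```

```bash
python3 - <<'E'
from h import *
s=get_state();print(s['time_s'],s['force'],s['tool_pos'],s['joint_pos'].round(1))
for n in ('top','scene'):
    c=camera_params(n);p,d=snapshot(n); np.savez(n+'13.npz',p=p,d=d,**c)
    cv2.imwrite(f'pics/{n}13.png',p[:,:,::-1])
p=cv2.imread("pics/top13.png")
cv2.imwrite("pics/top13c.png",cv2.resize(p[150:260,230:400],None,fx=4.5,fy=4.5,interpolation=cv2.INTER_CUBIC))
p=cv2.imread("pics/scene13.png")
cv2.imwrite("pics/scene13c.png",cv2.resize(p[150:270,240:420],None,fx=4.2,fy=4.2,interpolation=cv2.INTER_CUBIC))
E
```

```text
21.2 [-1.06659116 -0.36214446  0.39040688] [ 0.33693325 -0.23860046  0.16211826] [-48.8   3.8 -34.9  49.6   3.8  46.5]
```

View pics/top13c.png

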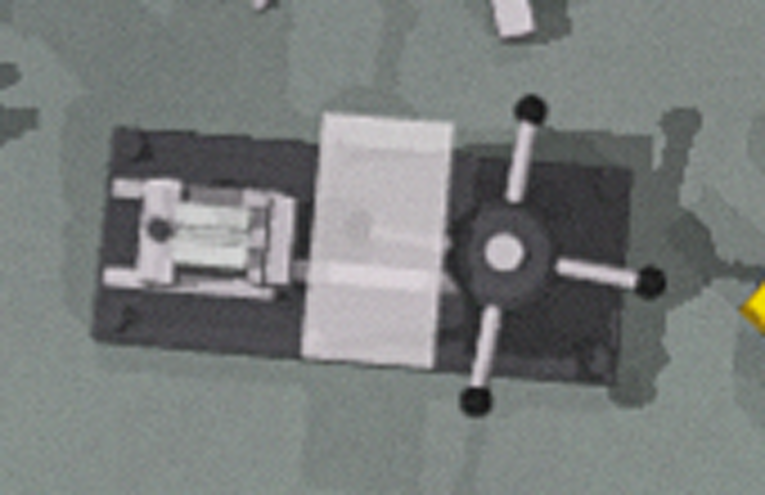

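View pics/scene13c.png

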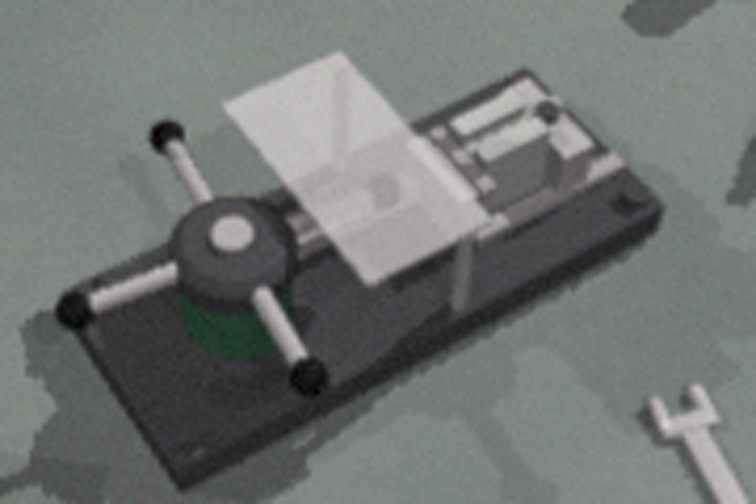

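```bash
python3 - <<'E'
from h import *
p,d,c=load('top13'); q=lambda x,y:(x/4.5+230-.4,y/4.5+150-.4)
B=onz(c,[q(531,110),q(650,282),q(476,402)],.1); v=B[2]-B[0]; print(np.degrees(np.arctan2(v[1],v[0])))
p0,d0,c0=load('top0'); B0=onz(c0,[(x/2.7+179.7,y/2.7+99.7) for x,y in[(451,200),(527,301),(423,376)]],.1); v0=B0[2]-B0[0]; print(np.degrees(np.arctan2(v0[1],v0[0])))
im=cv2.imread('pics/top13.png')
cv2.imwrite('pics/top13d.png',cv2.resize(im[180:226,245:305],None,fx=12,fy=12,interpolation=cv2.INTER_CUBIC))
K=onz(c,[q(180,240),q(248,240)],.085); print(K,np.linalg.norm(K[0]-K[1]))
E
```

```text
167.5376944865862
169.1529718048306
[[0.57238204 0.08015399 0.085     ]
 [0.57102336 0.03453474 0.085     ]] 0.04563948121518562
```

View pics/top13d.png

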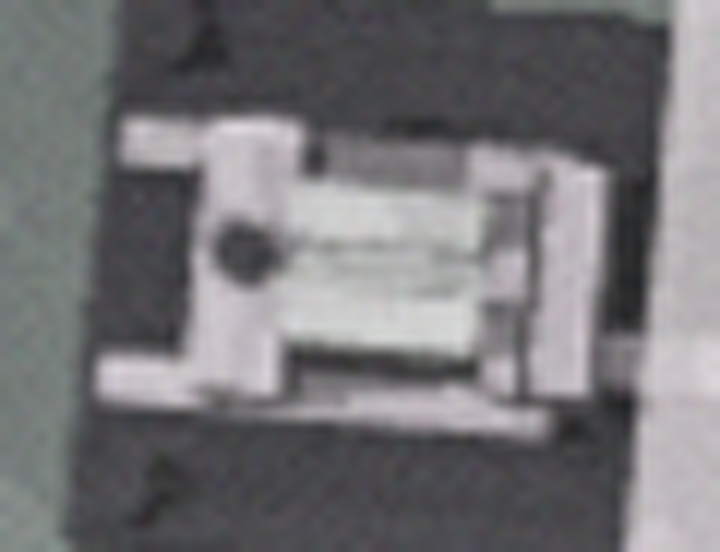

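View pics/top13.png

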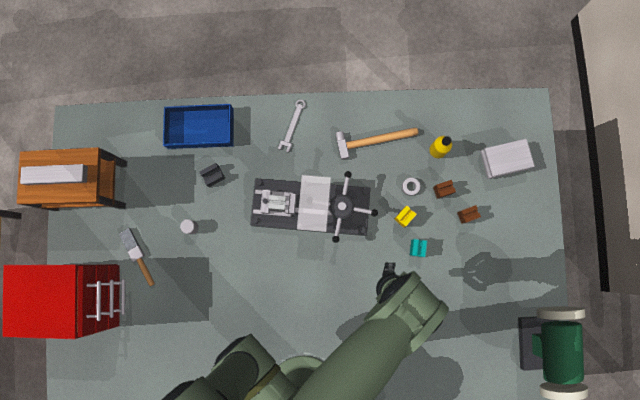

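```bash
python3 -c "
from station import *
print(finish_job())"
```

```text
the job is handed in; nothing more can be done
None
```

The aluminium block is nipped in the fixture between the sliding jaw and the fixed stop, and I handed the job in at about 21 s. It reports no verdict, so I can't confirm the pass.

**Placing:** I laid the block flat in the channel with its slot lengthways and let go. Its centre was at about y = 57 mm of the fixture and roughly 2 mm off the middle line.

**Turning:** I turned the capstan clockwise with one spoke in a single long sweep, about 3.15 rad, under the measured guard edge. I did not go spoke after spoke, because this one could be pushed all the way. The push held at 7–8 N, then rose to 14.8 N at 68 mm from the axis. That equals about 13.4 N at 75 mm, inside the 11–15 N firm-nip range and well under 25 N.

**Last checks:** After I backed off, the spokes still stood at about 3.17 rad, so the capstan had not sprung back. The pictures show the block against the stop with the jaw plate on it. The other things on the bench look unmoved, and the robot is clear of everything. I did not measure the 18 N nip force directly; I inferred it from the push force and the turn.

**What disagreed:**
- **Fingertips:** They were about 41 mm higher than the reported TCP. My first grasp closed above the block without gripping it; I allowed for the offset and the second one worked.
- **Tool tilt:** The tool drifted up to about 6° off vertical while moving and pushing. The finger also rode up the spoke once, so I stopped and lowered it.

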